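Lock the flight packs away in the battery safe

TASK

Lock every flight pack on the bench away for the night in the grey battery safe: work the blade of the pry tool into the notch in the safe's front wall, lever the flush lid up with it and swing the lid right open, then lay each pack flat and lengthwise (front to back) in a bay of its own. When all are in, shut the lid fully home and swing the red-knobbed latch arm all the way into its keeper; leave the pry tool lying on the tool mat. Keep the blade off the packs and leave the other things on the bench where they are.

Things in the scene. Friction and masses are not known exactly. Their poses are not given: they have to be found in the camera images.
- case: grey battery safe, fixed to the bench, 214 (x) x 258 (y) x 70 mm high. Origin: centre of underside; x from its front wall (robot side) to its hinge side, y left, z up. Front wall x = -107 to -87 mm; inner back x = +93, inner sides y = +-107, inner floor z = 10. Two ribs 10 wide, 12 high at y = +-36 part it into 3 bays. The shut lid is flush with the rim (z = 70): no finger hold
- notch (a point): middle of the pry notch at the lid's front edge: x = -87, y = 40, z = 57.5 mm in the case frame. Open-topped cut through the 20 mm thick front wall, y = 26 to 54; its sill (fulcrum) is at z = 53, x = -107 to -87; the shut lid's underside is at z = 62: a 9 mm gap for the blade, which may go 25 mm or more in under the lid
- case_lid (a joint): lid angle: 0 = shut flush, 1.35 = fully open (stop), 13 degrees short of upright. Stiff hinge: it stays where it is left and must be pushed all the way shut; about 3 N at the front edge to lift, 1 N to press down. Lid 178 mm deep, 211 wide, 8 thick
- lid_hinge (a point): middle of the lid's hinge line, level with the lid's top face at the rear (case frame x = 93, y = 0, z = 70 mm); the line runs along the case's y axis. The lid's front edge is 178.5 mm from it. Mind the shelf overhead behind it: front edge at x = 0.71 m in the world, underside 0.51 m above the bench
- latch_arm (a joint): swing-arm latch, vertical axis: 0 = closed (stop), arm across the lid's front right corner into its keeper on the right rim, pointing 45 degrees to the rear right; grows clockwise seen from above, towards the robot, to 1.6; starts at 0.95 to 1.45, clear of the lid. Strip 18 mm wide, 4 thick, underside at 73 mm; stays where left, moves at about 0.6 N at the knob
- latch_knob (a point): centre of the red knob, an upright cylinder 16 mm in diameter, 77 to 105 mm above the bench, 115 mm from the pivot. In the case frame, at latch value q, it lies from the pivot at 115 mm x (cos(-0.785-q), sin(-0.785-q)). The keeper, 16 mm high, stands on the rim 36 mm inward along the closed arm
- latch_pivot (a point): pivot of the latch arm, case frame x = -97, y = -62, z = 73 mm
- pry_tool: pry tool, 157 mm long, 0.07 kg, on the tool mat: orange handle 95 x 18 mm, 16 high; flat steel blade 62 mm long, 16 wide, 3 thick at mid-height. Origin: underside of the handle at the grip point; x lengthwise to the blade's tip (handle x = -75 to +20 mm, tip +82), z up
- pry_tip (a point): end of the pry tool's blade, 82 mm ahead of and 8 mm above its origin
- pry_mid (a point): middle of the pry tool's length, 3.5 mm ahead of its origin, on its axis (8 mm above its underside)
- tool_mat: black rubber tool mat, fixed, 230 mm (x) x 165 mm (y) x 3 mm. Origin: centre of its underside; z up. The hex driver lies on its right-hand half
- pack_1: black lithium pack with orange plug on leads, 0.19 kg; 2 or 3 are present. Origin: centre of the underside of its whole 166 mm length; z up, y lengthwise from the leads (y = -83 to -21 mm) to the body (y = -21 to +83, x = -20 to +14 mm; 34 mm wide; its top at z = 30, its underside at z = 4)
- pack_2: black lithium pack with orange plug on leads, 0.19 kg; 2 or 3 are present. Origin: centre of the underside of its whole 166 mm length; z up, y lengthwise from the leads (y = -83 to -21 mm) to the body (y = -21 to +83, x = -20 to +14 mm; 34 mm wide; its top at z = 30, its underside at z = 4)
- pack_3: black lithium pack with orange plug on leads, 0.19 kg; 2 or 3 are present. Origin: centre of the underside of its whole 166 mm length; z up, y lengthwise from the leads (y = -83 to -21 mm) to the body (y = -21 to +83, x = -20 to +14 mm; 34 mm wide; its top at z = 30, its underside at z = 4)
- pack_1_mid (a point): middle of the body of pack_1 (pinch here across its 34 mm), 31 mm along +y from its origin and 17 mm above it
- pack_2_mid (a point): middle of the body of pack_2 (pinch here across its 34 mm), 31 mm along +y from its origin and 17 mm above it
- pack_3_mid (a point): middle of the body of pack_3 (pinch here across its 34 mm), 31 mm along +y from its origin and 17 mm above it
- bay_1 (a point): middle of the floor of the safe's right-hand bay; axes as the case's. Outer bays 66, middle bay 62 mm wide; bay points 72 mm apart, 180 mm long
- bay_2 (a point): middle of the floor of the safe's middle bay; axes as the case's. Outer bays 66, middle bay 62 mm wide; bay points 72 mm apart, 180 mm long
- bay_3 (a point): middle of the floor of the safe's left-hand bay; axes as the case's. Outer bays 66, middle bay 62 mm wide; bay points 72 mm apart, 180 mm long
- hex_driver: hex driver with a blue handle, 159 mm long, bystander on the tool mat. Origin: centre of its underside
- threadlock: red and white threadlock bottle, 29 mm in diameter, 82 mm high, standing; bystander. Origin: centre of its underside
- cell_checker: black cell checker, 68 x 40 x 18 mm, bystander. Origin: centre of its underside
- yellow_tape: roll of yellow tape, 72 mm in diameter, 18 mm high, bystander. Origin: centre of its underside
There are look-alikes about, which are no part of the job. Leave any brown look-alike of the pack_3 alone. What is shaped like the pack_2 but turquoise is not meant.

How it is judged:
By the outcome, as a careful person would: the job done as asked, in the order asked, and still so for the second after the job is handed in, with the robot touching nothing.
Of pack_1, pack_2, pack_3 only 2 to 3 are there at a start; the rules pass over those that are not, and their reading is None.
At some moment in a run one of pack_1, pack_2, pack_3 may be knocked a few centimetres aside while the robot is not near it.
Once in a run the grip may slacken for a moment while it holds something.
It also fails if it takes over 200 s, if anything falls off the work surface, if the arm or the gripper's body presses on something with over 40 N, if the wrist force passes 120 N, or if a joint passes its speed limit or range.

ROBOT

A 6-joint arm with a two-finger parallel gripper is mounted at the origin on a cart in front of the work surface, level with it; the furniture and walls round the work are solid. World frame = base frame: x ahead of the robot, y to its left, z up, the work surface at z = 0. Lengths are in m, angles in rad, forces in N, time in s.
With the tool pointing down it reaches from about 0.35 to 0.975 m from the base axis. Payload 7.1 kg.
Tool frame: the origin (TCP) lies at the very end of the fingers, on their centre line; the grasp point (between the pads) lies 19 mm behind it; z points along the fingers, y is the line along which they close (so a half turn about z gives the same grasp; the last joint's range is limited). The gripper opens to 88 mm and grips with 3 to 60 N. Pads are 20 mm wide; open, the fingers measure 115 mm over their backs; the gripper's body (75 mm by 178 mm) begins 61 mm behind the grasp point.
Start: joints at [-1.301, 0.423, 1.63, -0, 1.089, -0.019], TCP at [0.178, -0.599, 0.223] pointing down, gripper open.
Joint ranges: [-3, 3], [-0.9, 2.11], [0.09, 2.58], [-1.31, 4.45], [0.11, 2.69], [-2.54, 2.54]. Speed limits (rad/s): [2.39, 2.39, 3.01, 3.14, 3.14, 3.14].

INTERFACE

Orientations are given as a unit quaternion [x, y, z, w].
In Python, from rig import observe, grab_frame, sign_off, outline_of gives the robot as it stands.
- The arm moves only by the shell command python3 -m handwheel 'ROWS' [FORCE]. ROWS is JSON, a list of rows, each a list of 5 numbers: the shift along the world's x, y, z scaled (see below), then the turn about the world's z scaled (see below), then the opening, from 0 (shut) to 1 (fully open). In form: [[tx, ty, tz, spin, gripper], ...]. A call has 1 to 5 rows; each row shifts and turns the commanded pose from where the row before left it; what a row does not reach is not made up. The controller multiplies each number of a shift by 20 mm and each number of a turn by 0.1 rad. A row lasts 1/12 s, in which the tool goes at most 41.7 mm and 7.16 degrees, less where a joint would pass 70% of its speed; a pose out of reach is approached as far as the arm can. A call with a number of a shift or a turn outside -1 to 1 is refused whole. A call with a gripper value outside its range is refused whole. The fingers move at their own pace and stop on an object; FORCE is the grip in N (left out, the last holds). Time passes only in rows, so rows that do not move let the fingers close. It gives the time, the measured TCP pose, the force, the opening and the grip force at its end, in the units of the state.
- observe(): the state, without advancing time (a new reading comes with each control period).
- grab_frame(name): name is "scene" or "side" or "wrist"; returns a dict with "img" (480x640x3 uint8, red, green, blue), "z_map" (480x640 float32, m along the optical axis (not along the pixel's ray), 0 where there is no reading), "mtx" (3x3 intrinsics, pixels), "k1" (the pictures are not rectified: a ray, as slopes to the right and down, at radius r is drawn at 1 + k1 r^2 times it, then the intrinsics apply), "xyz" and "rotation" of the camera in the world. Camera axes: x right, y up, looking along -z (the intrinsics and any distortion apply to the point x, -y, -z); pixel columns grow to the right and rows downward; lengths in m; the calibration is good to about 2 mm. A picture is of the moment at which its call begins.
- sign_off(): hands the job in; it is judged then, once.
Trained networks look in the newest picture that a camera, given by its name, has taken for a name from the list of things; names that differ only in an ending like _2 or _b are one class to them, and where a whole thing is asked for, a point or a joint stands for the part that bears it (a point fixed in the world has none). Each returns a list of dicts, best first, with "p" (0 to 1); they miss things now and then, are a little off and sometimes report something else, mostly with a low value. They report only what shows in the picture. A call takes as long as a camera call. They do not tell look-alikes from the thing itself.
- outline_of(thing, camera): "mask" (480x640 bool, what is visible of it) and "location" ([column, row] in pixels, amid what is visible of it).
The state is a dict: "time_s": time; "joint_positions": joint angles; "qd": joint speeds; "effort": joint torques, N m; "tool_pos": TCP position; "eef_rot": TCP orientation; "wrist_force": force on the tool from outside, world axes, zero at the start; "moment": the same for the moment, N m; "finger_gap": finger opening in m; "gripper_force": force on a finger pad.
Only numpy, scipy, OpenCV 4.12 (cv2) and the standard library are available. Lean on these libraries where they do the work, as an engineer would, in place of code of your own. Each camera call takes 0.05 s, during which the arm holds its last target. There are 200 camera calls.

## Working session

There is one attempt and no reset: what is moved stays moved. The work goes in short steps, Python scripts to look and compute and a shell command to move; the robot and the scene stay as the last step left them, time stands still between calls to the robot, and variables do not carry over. Pictures are saved under pics/ and viewed, at most 14 in all, crops included, and the job is handed in when it is done.

```bash
ls; mkdir -p pics; cat > h.py <<'E'
import numpy as np, cv2, json
from rig import observe, grab_frame, sign_off, outline_of
def cam(n):
    f=grab_frame(n); cv2.imwrite(f'pics/last_{n}.png',f['img'][:,:,::-1]); return f
def rays(f,uv):
    uv=np.atleast_2d(np.array(uv,float)); K=np.array(f['mtx'],float)
    d=np.stack([(uv[:,0]-K[0,2])/K[0,0],(uv[:,1]-K[1,2])/K[1,1]],1); s=d.copy()
    for _ in range(20): s=d/(1+f['k1']*(s**2).sum(1,keepdims=True))
    return s
def pts(f,uv,z=None):
    """pixels -> world; by depth map, or on plane z"""
    uv=np.atleast_2d(np.array(uv,float)); s=rays(f,uv); R=np.array(f['rotation'],float)
    if R.shape!=(3,3):
        from scipy.spatial.transform import Rotation; R=Rotation.from_quat(R).as_matrix()
    c=np.stack([s[:,0],-s[:,1],-np.ones(len(s))],1)@R.T; o=np.array(f['xyz'])
    if z is None:
        t=f['z_map'][uv[:,1].round().astype(int),uv[:,0].round().astype(int)][:,None]
    else: t=((z-o[2])/c[:,2])[:,None]
    return o+t*c
def proj(f,P):
    P=np.atleast_2d(P); R=np.array(f['rotation'],float)
    if R.shape!=(3,3):
        from scipy.spatial.transform import Rotation; R=Rotation.from_quat(R).as_matrix()
    c=(P-np.array(f['xyz']))@R; s=np.stack([c[:,0]/-c[:,2],-c[:,1]/-c[:,2]],1)
    s=s*(1+f['k1']*(s**2).sum(1,keepdims=True)); K=np.array(f['mtx'])
    return np.stack([K[0,0]*s[:,0]+K[0,2],K[1,1]*s[:,1]+K[1,2]],1)
def cloud(f,mask):
    v,u=np.nonzero(mask&(f['z_map']>0)); return pts(f,np.stack([u,v],1))
E
python3 - <<'E'
from h import *
s=observe(); print(s)
import numpy as np
a=cam('scene'); b=cam('side')
print(a['xyz'],a['rotation'],a['mtx'],a['k1']); print(b['xyz'],b['rotation'])
cv2.imwrite('pics/a0.png',a['img'][:,:,::-1]);cv2.imwrite('pics/b0.png',b['img'][:,:,::-1])
for n in ['case','latch_knob','pry_tool','tool_mat','pack_1','hex_driver','threadlock','cell_checker','yellow_tape']:
  for c,f in (('scene',a),('side',b)):
    for d in outline_of(n,c):
        P=cloud(f,d['mask']); print(n,c,round(d['p'],2),np.round(d['location']),d['mask'].sum(),np.median(P,0).round(3) if len(P) else None)
E
```

```text
pics
{'time_s': 0.0, 'joint_positions': array([-1.30098767e+00,  4.23815926e-01,  1.63067678e+00, -6.90486654e-06,
        1.08861465e+00, -1.90169200e-02]), 'qd': array([ 6.32206380e-04, -3.56143899e-04, -1.33930547e-03,  1.20208413e-03,
       -5.10543749e-04,  9.21759849e-06]), 'effort': array([-3.16140859e-05, -5.44629407e+01, -2.73665231e+01,  6.43742108e-02,
        2.28533515e-02, -1.04116730e-04]), 'tool_pos': array([ 0.17788168, -0.59857413,  0.22192245]), 'eef_rot': array([ 9.89590068e-01,  1.43912902e-01, -9.77539123e-05, -7.51024652e-04]), 'wrist_force': array([-0.07260201,  0.6170752 ,  0.28160694]), 'moment': array([-0.04672435, -0.04549778, -0.00262781]), 'gripper_force': 0.0, 'finger_gap': 0.08778238749658628}
[-0.56348827 -0.9987264   0.829062  ] [ 0.48518361 -0.20684279 -0.33342263  0.78143603] [[610.2526929    0.         317.02928088]
 [  0.         610.2526929  236.63961658]
 [  0.           0.           1.        ]] -0.1434281965209039
[ 0.27883066 -0.90368415  0.81548563] [ 0.44014246 -0.06169111 -0.10570817  0.88954741]
case scene 0.6 [360. 249.] 5455 [ 0.568 -
[... 1042 characters left out ...]
416. 336.] 133 [ 0.407 -0.372  0.023]
hex_driver side 0.94 [331. 395.] 483 [ 0.43  -0.372  0.022]
threadlock scene 0.35 [373. 266.] 253 [ 0.5   -0.169  0.079]
threadlock side 0.77 [400. 320.] 348 [ 0.635 -0.228  0.035]
cell_checker scene 0.66 [384. 317.] 315 [ 0.421 -0.28   0.017]
cell_checker scene 0.39 [360. 247.] 5559 [ 0.569 -0.068  0.07 ]
cell_checker side 0.63 [255. 224.] 279 [0.355 0.252 0.015]
cell_checker side 0.45 [358. 205.] 314 [0.688 0.276 0.017]
yellow_tape scene 0.68 [301. 218.] 291 [0.686 0.278 0.018]
yellow_tape scene 0.28 [371. 266.] 253 [ 0.498 -0.172  0.079]
yellow_tape side 0.67 [358. 205.] 318 [0.688 0.276 0.017]
yellow_tape side 0.64 [290. 205.] 488 [0.486 0.331 0.017]
```

View pics/a0.png

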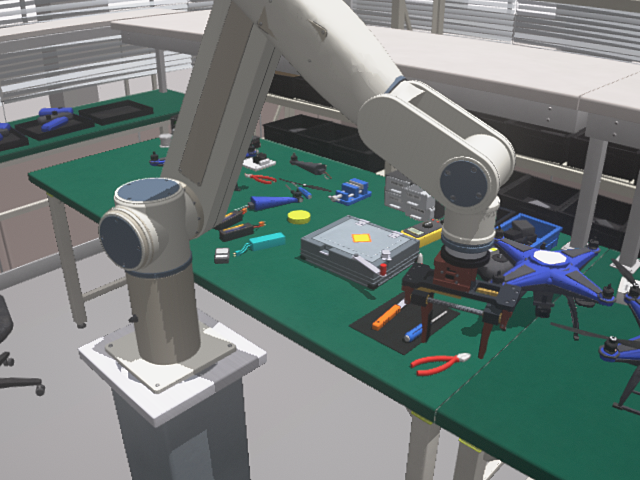

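View pics/b0.png

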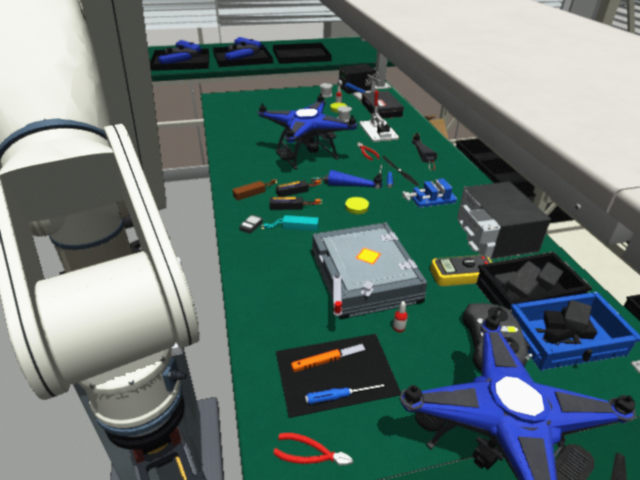

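```bash
python3 - <<'E'
from h import *
b=cam('side'); im=b['img'][:,:,::-1]
c1=cv2.resize(im[160:240,225:395],None,fx=4.5,fy=4.5,interpolation=cv2.INTER_CUBIC)[:,:765]
c2=cv2.resize(im[215:325,300:470],None,fx=4.5,fy=4.5,interpolation=cv2.INTER_CUBIC)[:240*1]
c2=cv2.resize(im[215:325,300:470],(340,220),interpolation=cv2.INTER_CUBIC)
c3=cv2.resize(im[335:415,275:405],(400,220),interpolation=cv2.INTER_CUBIC)
o=np.zeros((590,765,3),np.uint8); o[:360]=c1; o[365:585,:340]=c2; o[365:585,345:745]=c3
cv2.imwrite('pics/c1.png',o)
d=outline_of('case','side')[0]; P=cloud(b,d['mask']); Q=P[abs(P[:,2]-.07)<.005]
print('case',np.median(Q,0),cv2.minAreaRect((Q[:,:2]*1000).astype(np.float32)))
r=cv2.minAreaRect((Q[:,:2]*1000).astype(np.float32)); print(cv2.boxPoints(r).round(1))
d=outline_of('pry_tool','side')[0]; P=cloud(b,d['mask']); r=cv2.minAreaRect((P[:,:2]*1000).astype(np.float32)); print('pry',r,cv2.boxPoints(r).round(1))
d=outline_of('latch_knob','side')[0]; P=cloud(b,d['mask']);print('latch',P[:,2].max(),P[P[:,2]>.095].mean(0))
for d in outline_of('pack_1','side'):
    P=cloud(b,d['mask']); r=cv2.minAreaRect((P[:,:2]*1000).astype(np.float32)); print(d['p'],r,np.median(b['img'][d['mask']],0))
E
```

```text
case [ 0.61495379 -0.05232698  0.06998907] ((608.458984375, -61.13035583496094), (232.08425903320312, 316.4813232421875), 0.2954599857330322)
[[ 491.6   96.5]
 [ 493.2 -220. ]
 [ 725.3 -218.8]
 [ 723.7   97.7]]
pry ((456.3504943847656, -274.6819152832031), (161.17794799804688, 20.46880340576172), 6.898972511291504) [[ 375.1 -274.2]
 [ 377.6 -294.5]
 [ 537.6 -275.2]
 [ 535.1 -254.8]]
latch 0.10680408620084769 [ 0.49065056 -0.21453806  0.10205087]
0.93 ((476.48638916015625, 251.2947540283203), (81.67159271240234, 162.41546630859375), 72.74744415283203) [ 17. 129. 124.]
0.92 ((392.783447265625, 464.5126647949219), (167.4747772216797, 75.73970794677734), 48.648681640625) [68. 60. 32.]
0.79 ((535.93408203125, 451.6549072265625), (162.0193328857422, 91.3796615600586), 7.521717548370361) [37.5 45.  36.5]
0.55 ((500.5072021484375, 347.1891174316406), (147.08058166503906, 87.19261169433594), 24.150070190429688) [34. 42. 35.]
```

View pics/c1.png

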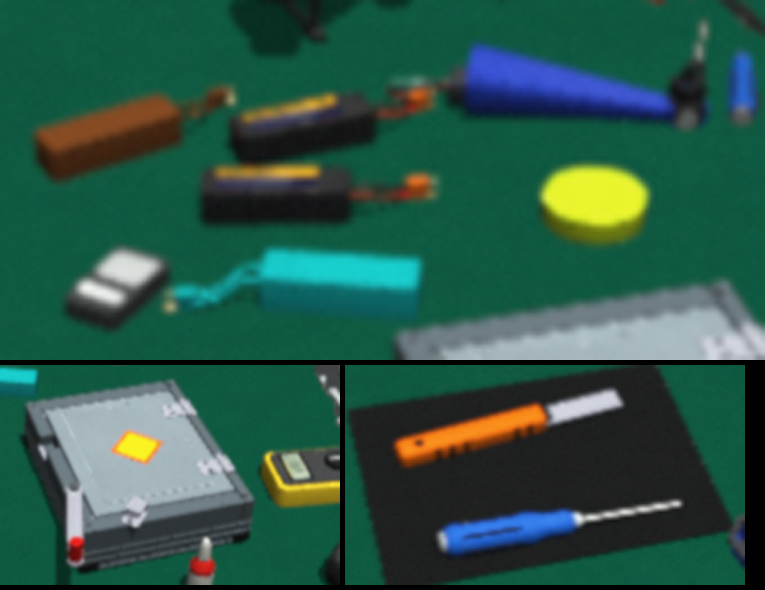

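Side view: two black packs at (290,188) and (287,202). The brown one at (248,190) and the turquoise one at (299,222) are look-alikes, so I leave them. The pry tool is the orange one at (324,357); the hex driver is the blue one at (331,395). The latch knob is at (337,306).

```bash
H="python3 -m handwheel"
$H '[[0.8,0.95,0,-0.1,1],[0.8,0.95,0,-0.1,1],[0.8,0.95,0,-0.1,1],[0.8,0.95,0,-0.1,1],[0.8,0.95,0,-0.1,1]]' 40 >/dev/null
$H '[[0.8,0.95,0,-0.1,1],[0.8,0.95,0,-0.1,1],[0.8,0.95,0,-0.1,1],[0.8,0.95,0,-0.1,1],[0.8,0.95,0,-0.1,1]]' >/dev/null
$H '[[0.8,0.95,0,-0.1,1],[0.8,0.95,0,-0.1,1],[0.8,0.95,0,-0.1,1],[0.8,0.95,0,-0.1,1],[0.8,0.95,0,-0.1,1]]' >/dev/null
$H '[[0.8,0.95,0,-0.1,1],[0.8,0.95,0,-0.1,1],[0,0,0,0,1],[0,0,0,0,1]]'
python3 - <<'E'
from h import *
w=cam('wrist'); cv2.imwrite('pics/w1.png',w['img'][:,:,::-1]); s=observe(); print(s['tool_pos'],s['eef_rot'],w['xyz'])
for n in ['pry_tool','pry_tip','pry_mid','notch','case','latch_knob','tool_mat']:
    for d in outline_of(n,'wrist')[:2]:
        P=cloud(w,d['mask']); r=cv2.minAreaRect((P[:,:2]*1000).astype(np.float32)); print(n,d['p'],d['location'],np.median(P,0),r)
E
```

```text
time_s: 2.83
tool_pos: [0.4505, -0.2754, 0.2227]
eef_rot: [0.998, 0.061, -0.0, 0.0]
wrist_force: [-0.2, 0.5, -0.0]
finger_gap: 0.088
gripper_force: 0.0
[ 0.44997702 -0.27605241  0.2226878 ] [ 9.98193392e-01  6.00826653e-02 -1.10945038e-04  1.16972748e-04] [ 0.53013898 -0.26569729  0.3849794 ]
pry_tool 0.66 [317.4, 202.5] [ 0.46020105 -0.27275421  0.01801055] ((456.60076904296875, -273.5297546386719), (160.51638793945312, 17.451547622680664), 6.518484115600586)
pry_tip 0.74 [315.3, 199.5] [ 0.460324   -0.27264145  0.01802249] ((456.7264099121094, -273.9855041503906), (160.36569213867188, 18.404306411743164), 6.550551891326904)
pry_mid 0.69 [120.3, 70.2] [ 0.55371212 -0.10942671  0.07061824] ((557.4421997070312, -109.56236267089844), (222.75767517089844, 141.29901123046875), 88.52368927001953)
pry_mid 0.62 [314.5, 199.7] [ 0.46092045 -0.27255466  0.01791005] ((457.20654296875, -273.4159851074219), (161.4525146484375, 20.135860443115234), 6.53797721862793)
notch 0.63 [121.6, 70.1] [ 0.55356982 -0.1096619   0.07061698] ((530.4718017578125, -93.03727722167969), (152.79737854003906, 226.03146362304688), 14.293096542358398)
case 0.83 [123.0, 70.9] [ 0.55334617 -0.10980082  0.07061015] ((558.6984252929688, -95.97622680664062), (263.5619812011719, 156.58201599121094), 82.07157135009766)
latch_knob 0.96 [176.1, 142.3] [ 0.50550888 -0.15452698  0.07736762] ((497.6603088378906, -154.5357208251953), (130.49224853515625, 33.42746353149414), 75.95641326904297)
tool_mat 0.97 [351.5, 180.9] [ 0.48651607 -0.30855696  0.00311659] ((463.0979309082031, -307.8201904296875), (168.2601776123047, 233.30589294433594), 89.69091796875)
```

View pics/w1.png

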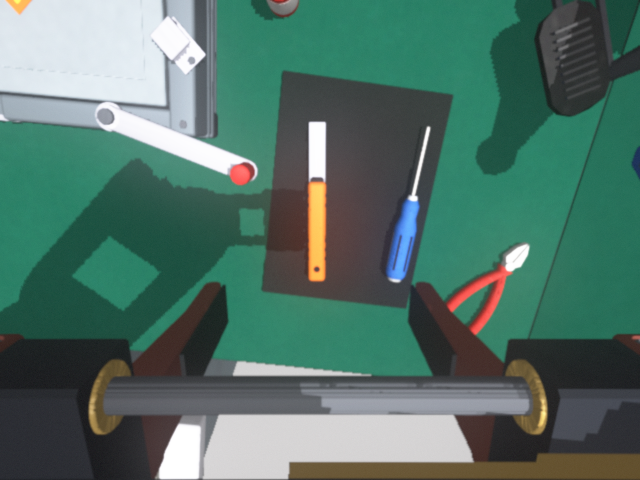

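```bash
H="python3 -m handwheel"
$H '[[0.4,0.12,-1,-0.06,0.5],[0,0,-1,0,0.5],[0,0,-1,0,0.5],[0,0,-1,0,0.5],[0,0,-1,0,0.5]]' 55 >/dev/null
$H '[[0,0,-1,0,0.5],[0,0,-1,0,0.5],[0,0,-1,0,0.5],[0,0,-1,0,0.5],[0,0,-0.8,0,0.5]]' >/dev/null
$H '[[0,0,-0.5,0,0.5],[0,0,-0.5,0,0.5],[0,0,0,0,0.5],[0,0,0,0,0.5]]'
$H '[[0,0,0,0,0],[0,0,0,0,0],[0,0,0,0,0],[0,0,0,0,0],[0,0,0,0,0]]'
$H '[[0,0,1,0,0],[0,0,1,0,0],[0,0,1,0,0],[0,0,1,0,0],[0,0,1,0,0]]'
```

```text
time_s: 4.4
tool_pos: [0.458, -0.2738, 0.0066]
eef_rot: [0.998, 0.056, -0.0, -0.0]
wrist_force: [0.2, 0.3, 0.2]
finger_gap: 0.044
gripper_force: 0.0
time_s: 4.82
tool_pos: [0.4584, -0.2739, 0.0073]
eef_rot: [0.998, 0.056, 0.0, 0.0]
wrist_force: [-0.2, 0.5, 4.2]
finger_gap: 0.0174
gripper_force: 55.0
time_s: 5.23
tool_pos: [0.4578, -0.2735, 0.1076]
eef_rot: [0.998, 0.056, -0.0, -0.0]
wrist_force: [0.1, -0.2, -1.6]
finger_gap: 0.0175
gripper_force: 55.0
```

```bash
H="python3 -m handwheel"
$H '[[-0.5,0,1,0,0],[-0.5,0,1,0,0],[-0.5,0,1,0,0],[-0.5,1,1,0,0],[-0.5,1,1,0,0]]' 60 >/dev/null
$H '[[-0.4,1,1,0,0],[0,1,0,0,0],[0,1,0,0,0],[0,1,0,0,0],[0,1,0,0,0]]' >/dev/null
$H '[[0,1,0,0,0],[0,1,0,0,0],[0,1,0,0,0],[0,1,0,0,0],[0,1,0,0,0]]' >/dev/null
$H '[[0,0,0,0,0],[0,0,0,0,0],[0,0,0,0,0]]'
python3 - <<'E'
from h import *
w=cam('wrist'); cv2.imwrite('pics/w2.png',w['img'][:,:,::-1]); np.savez('w2.npz',**{k:np.array(v) for k,v in w.items()})
for n in ['case','notch','latch_knob','pry_tool']:
    for d in outline_of(n,'wrist')[:2]:
        P=cloud(w,d['mask']);print(n,d['p'],d['location'],np.median(P,0))
E
```

```text
time_s: 6.73
tool_pos: [0.4, -0.0341, 0.2268]
eef_rot: [0.998, 0.057, 0.0, 0.0]
wrist_force: [-0.3, -0.5, -0.4]
finger_gap: 0.0176
gripper_force: 60.0
case 0.64 [367.2, 55.9] [ 0.53776237 -0.05600675  0.07039648]
case 0.47 [313.8, 273.7] [ 0.41897545 -0.03207703  0.236616  ]
notch 0.79 [363.9, 54.3] [ 0.53769758 -0.0561035   0.07039302]
latch_knob 0.88 [490.0, 118.7] [ 0.50405037 -0.15888721  0.0773019 ]
pry_tool 0.72 [488.5, 118.5] [ 0.50391742 -0.15979802  0.07730853]
pry_tool 0.62 [317.0, 275.0] [ 0.41915339 -0.03213856  0.23658347]
```

View pics/w2.png

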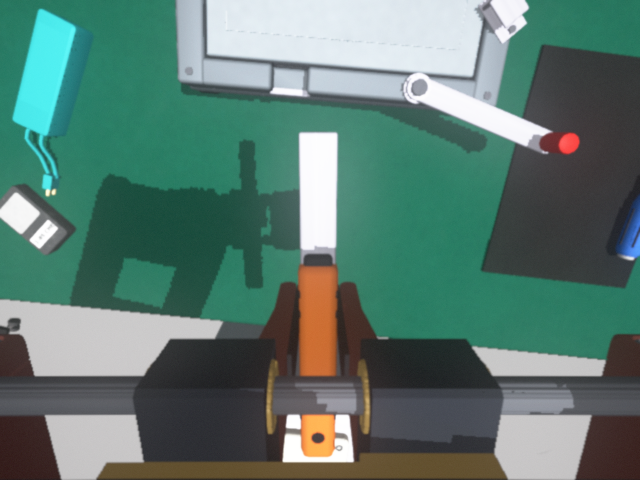

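```bash
python3 - <<'E'
from h import *
w=dict(np.load('w2.npz')); w['k1']=float(w['k1'])
z=w['z_map']; v,u=np.nonzero(z>0); P=np.full((480,640,3),np.nan); P[v,u]=pts(w,np.stack([u,v],1))
Z=P[:,:,2]
# front edge: going down each column, last pixel with Z in .066-.0735
E=[]
for c in list(range(200,262))+list(range(320,395)):
    r=np.nonzero((Z[:130,c]>.066)&(Z[:130,c]<.0745))[0]
    if len(r): E.append(pts(w,[[c,r.max()+.5]],.07)[0])
E=np.array(E); k=np.polyfit(E[:,1],E[:,0],1)
for _ in range(3):
    g=abs(np.polyval(k,E[:,1])-E[:,0])<.003; k=np.polyfit(E[g,1],E[g,0],1)
print('front x=',k,g.sum(),len(E))
psi=-np.arctan(k[0])
L=[]
for r in range(5,60):
    c=np.nonzero((Z[r,:300]>.066)&(Z[r,:300]<.0745))[0]; L.append(pts(w,[[c.min()-.5,r]],.07)[0])
L=np.array(L); kl=np.polyfit(L[:,0],L[:,1],1); print('left y=',kl,np.std(np.polyval(kl,L[:,0])-L[:,1]))
Rr=[]
for r in range(40,85):
    c=np.nonzero((Z[r,440:530]>.066)&(Z[r,440:530]<.0745))[0]+440
    if len(c): Rr.append(pts(w,[[c.max()+.5,r]],.07)[0])
Rr=np.array(Rr); kr=np.polyfit(Rr[:,0],Rr[:,1],1); print('right y=',kr,np.std(np.polyval(kr,Rr[:,0])-Rr[:,1]))
print('yaws',psi,np.arctan(kl[0]),np.arctan(kr[0]))
# notch
m=(Z>.049)&(Z<.058); m[:, :240]=0;m[:,340:]=0;m[130:]=0; q=P[m]; print('notch sill',len(q),q.min(0),q.max(0),q.mean(0))
# blade tip
m=(Z>.20)&(Z<.26); m[250:]=0; q=P[m]; print('blade',q.min(0),q.max(0), cv2.minAreaRect((q[:,:2]*1000).astype(np.float32)))
print('pivot',pts(w,[[418,88]],.079))
d=np.array([np.cos(psi),np.sin(psi)]); n=np.array([-d[1],d[0]])
# left edge at y=+129, front at x=-107
y1=np.mean(L@np.r_[n,0]); y2=np.mean(Rr@np.r_[n,0]); x1=np.mean(E[g]@np.r_[d,0]); print('width',y1-y2)
C=(x1+.107)*d+(y1-.129)*n; C2=(x1+.107)*d+((y1+y2)/2)*n; print('case',C,C2)
for nm,p in (('notch',(-.087,.040)),('pivot',(-.097,-.062)),('hinge',(.093,0))): print(nm,C2+p[0]*d+p[1]*n)
print(observe()['eef_rot'])
E
```

```text
front x= [-0.03806449  0.50556061] 137 137
left y= [0.03050871 0.07469677] 0.00019341824831395135
right y= [ 0.04585163 -0.1896741 ] 0.000237386913080425
yaws 0.03804611750457565 0.03049925276977981 0.0458195428624576
notch sill 1141 [ 0.50400303 -0.03990339  0.0490812 ] [0.52914709 0.04383311 0.05799471] [0.51592151 0.00294979 0.05306125]
blade [ 0.42763834 -0.03845881  0.22974645] [ 0.47932486 -0.01755376  0.23478165] ((453.4659729003906, -27.869604110717773), (50.358184814453125, 16.013267517089844), 6.4881911277771)
pivot [[ 0.51868366 -0.09879823  0.079     ]]
width 0.2558728788351729
case [ 0.61397369 -0.03508763] [ 0.61393323 -0.03402484]
notch [0.52547471 0.002637  ]
pivot [ 0.51936172 -0.09966956]
hinge [ 0.70686593 -0.03048741]
[ 9.98443896e-01  5.57654421e-02 -2.66841993e-05  2.46943731e-05]
```

```bash
H="python3 -m handwheel"
$H '[[0.3,0.8,-1,-0.4,0],[0.32,0.83,-1,-0.35,0],[0,0,-1,0,0],[0,0,-1,0,0],[0,0,-1,0,0]]' >/dev/null
$H '[[0,0,-1,0,0],[0,0,-1,0,0],[0,0,-1,0,0],[0,0,-0.7,0,0],[0,0,0,0,0]]' >/dev/null
$H '[[0,0,0,0,0],[0,0,0,0,0]]'
python3 - <<'E'
from h import *
w=cam('wrist'); z=w['z_map']; v,u=np.nonzero(z>0); P=np.full((480,640,3),np.nan); P[v,u]=pts(w,np.stack([u,v],1))
cv2.imwrite('pics/w3.png',w['img'][:,:,::-1])
Z=P[:,:,2]; C=np.array([.6139,-.0340]); a=.038; d=np.array([np.cos(a),np.sin(a)]); n=np.array([-d[1],d[0]])
X=(P[:,:,:2]-C)@d; Y=(P[:,:,:2]-C)@n
m=(Z>.045)&(Z<.07)&(X<-.113)&(X>-.17)&(abs(Y-.04)<.02); q=np.stack([X[m],Y[m],Z[m]],1); print('blade case fr',len(q),q.min(0),q.max(0),np.median(q,0),cv2.minAreaRect((q[:,:2]*1000).astype(np.float32)))
m=(Z>.049)&(Z<.058)&(X>-.106)&(X<-.085)&(abs(Y-.04)<.03); q=np.stack([X[m],Y[m],Z[m]],1); print('sill',len(q),np.median(q,0),np.percentile(q[:,1],[2,98]))
E
```

```text
time_s: 7.98
tool_pos: [0.4129, -0.0013, 0.0532]
eef_rot: [1.0, 0.019, 0.0, 0.0]
wrist_force: [-0.3, 1.1, -0.6]
finger_gap: 0.0173
gripper_force: 60.0
blade case fr 4316 [-0.16998898  0.03230021  0.05649048] [-0.12061596  0.04834988  0.06096877] [-0.14357416  0.04013727  0.05862268] ((-145.30316162109375, 40.32589340209961), (49.37232971191406, 16.049516677856445), 0.010061616078019142)
sill 4153 [-0.09523283  0.03977233  0.05308753] [0.02599691 0.05394841]
```

```bash
H="python3 -m handwheel"
$H '[[0.6,0.023,0,0,0],[0.6,0.023,0,0,0],[0.6,0.023,0,0,0],[0.6,0.023,0,0,0],[0.6,0.023,0,0,0]]'
$H '[[0.15,0.005,0,0,0],[0,0,0,0,0]]'
$H '[[0,0,0.3,0,0],[0,0,0.3,0,0],[0,0,0.3,0,0],[0,0,0.3,0,0],[0,0,0.3,0,0]]'
$H '[[0,0,0.3,0,0],[0,0,0.3,0,0],[0,0,0,0,0],[0,0,0,0,0]]'
python3 - <<'E'
from h import *
for c in ('wrist','side'):
  w=cam(c); z=w['z_map']; v,u=np.nonzero(z>0); P=np.full((480,640,3),np.nan); P[v,u]=pts(w,np.stack([u,v],1))
  Z=P[:,:,2]; C=np.array([.6139,-.0340]); a=.038; d=np.array([np.cos(a),np.sin(a)]); n=np.array([-d[1],d[0]])
  X=(P[:,:,:2]-C)@d; Y=(P[:,:,:2]-C)@n
  for x in (-.075,-.05,0,.05):
    m=(abs(X-x)<.005)&((abs(Y+.03)<.02) if c=='side' else (abs(Y+.06)<.03)); print(c,x,m.sum(),np.nanmedian(Z[m]) if m.any() else '')
  if c=='wrist':
    m=(Z>.045)&(Z<.12)&(X<-.09)&(X>-.118)&(abs(Y-.04)<.009)
    if m.any(): q=np.stack([X[m],Z[m]],1); print(np.polyfit(q[:,0],q[:,1],1),np.median(q,0))
E
```

```text
time_s: 8.45
tool_pos: [0.4738, 0.0012, 0.054]
eef_rot: [1.0, 0.019, 0.001, 0.0]
wrist_force: [0.4, -0.3, -0.7]
finger_gap: 0.0175
gripper_force: 60.0
time_s: 8.62
tool_pos: [0.4768, 0.0013, 0.0536]
eef_rot: [1.0, 0.019, 0.001, 0.0]
wrist_force: [-0.6, -0.3, -1.6]
finger_gap: 0.0176
gripper_force: 60.0
time_s: 9.03
tool_pos: [0.4752, 0.0013, 0.0834]
eef_rot: [1.0, 0.019, 0.0, -0.0]
wrist_force: [2.2, 0.3, -3.7]
finger_gap: 0.0176
gripper_force: 60.0
time_s: 9.37
tool_pos: [0.4757, 0.0013, 0.0952]
eef_rot: [1.0, 0.019, 0.001, 0.0]
wrist_force: [0.8, -0.1, -0.1]
finger_gap: 0.0173
gripper_force: 60.0
wrist -0.075 3612 0.11356919764088336
wrist -0.05 3797 0.10790333480429917
wrist 0 0 
wrist 0.05 0 
[-0.19905956  0.08117075] [-0.10506646  0.10100948]
side -0.075 62 0.11246378120621248
side -0.05 64 0.10599126022993505
side 0 41 0.0946496812810047
side 0.05 33 0.08179433983528572
```

```bash
python3 - <<'E'
from h import *
w=cam('wrist'); z=w['z_map']; v,u=np.nonzero(z>0); P=np.full((480,640,3),np.nan); P[v,u]=pts(w,np.stack([u,v],1))
Z=P[:,:,2]; C=np.array([.6139,-.0340]); a=.038; d=np.array([np.cos(a),np.sin(a)]); n=np.array([-d[1],d[0]])
X=(P[:,:,:2]-C)@d; Y=(P[:,:,:2]-C)@n
m0=(abs(Y-.04)<.005)
for x in np.arange(-.2,-.06,.006):
    m=m0&(abs(X-x)<.003)&(Z>.03); print(round(x,3),m.sum(),np.round(np.nanmedian(Z[m]),4) if m.any() else '')
E
```

```text
-0.2 197 0.1069
-0.194 174 0.1069
-0.188 0 
-0.182 0 
-0.176 0 
-0.17 84 0.1067
-0.164 223 0.1069
-0.158 248 0.1069
-0.152 246 0.1069
-0.146 258 0.1069
-0.14 260 0.1068
-0.134 268 0.1068
-0.128 275 0.1068
-0.122 324 0.1068
-0.116 1507 0.2019
-0.11 1955 0.1911
-0.104 294 0.1001
-0.098 309 0.1002
-0.092 308 0.1002
-0.086 318 0.1003
-0.08 239 0.1139
-0.074 422 0.1136
-0.068 418 0.112
-0.062 422 0.1107
```

View pics/last_wrist.png

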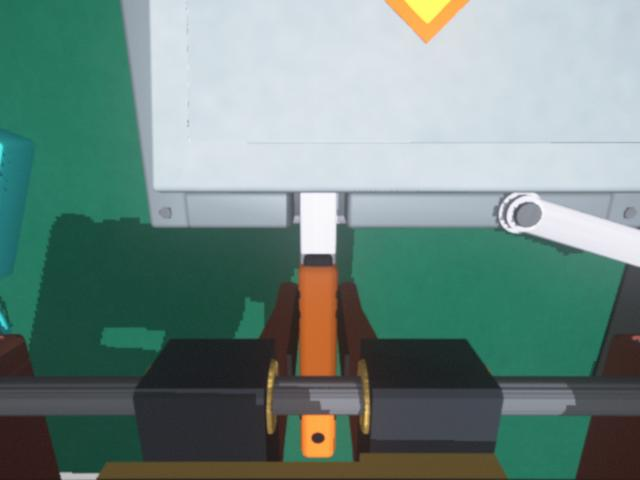

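The blade lies level under the lid, which is raised about 0.26 rad: blade at (318,220), lid edge at row 190. Next I follow the lid's arc with the tip.

```bash
H="python3 -m handwheel"
$H '[[0.17,0.006,0.3,0,0],[0.26,0.01,0.72,0,0],[0.26,0.01,0.72,0,0],[0.2,0.008,0.33,0,0],[0.2,0.008,0.33,0,0]]'
$H '[[0.2,0.008,0.33,0,0],[0.2,0.008,0.33,0,0],[0.26,0.01,0.28,0,0],[0.26,0.01,0.28,0,0],[0.26,0.01,0.28,0,0]]'
$H '[[0.26,0.01,0.28,0,0],[0.31,0.012,0.225,0,0],[0.31,0.012,0.225,0,0],[0.31,0.012,0.225,0,0],[0.31,0.012,0.225,0,0]]'
$H '[[0.35,0.013,0.16,0,0],[0.35,0.013,0.16,0,0],[0.35,0.013,0.16,0,0],[0.34,0.013,0.16,0,0],[0,0,0,0,0]]'
python3 - <<'E'
from h import *
for c in ('wrist','side'):
  w=cam(c); z=w['z_map']; v,u=np.nonzero(z>0); P=np.full((480,640,3),np.nan); P[v,u]=pts(w,np.stack([u,v],1))
  Z=P[:,:,2]; C=np.array([.6139,-.0340]); a=.038; d=np.array([np.cos(a),np.sin(a)]); n=np.array([-d[1],d[0]])
  X=(P[:,:,:2]-C)@d; Y=(P[:,:,:2]-C)@n
  for x in np.arange(.04,.10,.006):
    m=(abs(X-x)<.003)&(Z>.075)&(Z<.30)&(Y<0)&(Y>-.09); print(c,round(x,3),m.sum(),np.nanpercentile(Z[m],[5,50,95]) if m.any() else '')
E
```

```text
time_s: 9.93
tool_pos: [0.4968, 0.0022, 0.143]
eef_rot: [1.0, 0.019, -0.001, -0.0]
wrist_force: [-3.4, -0.4, -3.6]
finger_gap: 0.0176
gripper_force: 60.0
time_s: 10.35
tool_pos: [0.5212, 0.0031, 0.1731]
eef_rot: [1.0, 0.019, -0.0, -0.0]
wrist_force: [-1.9, -0.8, -2.1]
finger_gap: 0.0173
gripper_force: 60.0
time_s: 10.77
tool_pos: [0.5516, 0.0042, 0.1967]
eef_rot: [1.0, 0.019, 0.0, 0.0]
wrist_force: [-0.5, -0.7, -2.3]
finger_gap: 0.0175
gripper_force: 60.0
time_s: 11.18
tool_pos: [0.5807, 0.0053, 0.2099]
eef_rot: [1.0, 0.019, 0.001, 0.0]
wrist_force: [0.1, -0.6, -0.7]
finger_gap: 0.0175
gripper_force: 60.0
wrist 0.04 1437 [0.23649184 0.24029067 0.24209851]
wrist 0.046 3617 [0.24096723 0.24212146 0.2432883 ]
wrist 0.052 3342 [0.22250153 0.23089763 0.24080676]
wrist 0.058 2574 [0.19903911 0.21048587 0.22024913]
wrist 0.064 1759 [0.17662605 0.18736433 0.19682652]
wrist 0.07 1321 [0.15199714 0.16458037 0.1740941 ]
wrist 0.076 916 [0.12861082 0.1405763  0.15135532]
wrist 0.082 700 [0.1055502  0.11571278 0.12505188]
wrist 0.088 516 [0.079457   0.09551546 0.10143601]
wrist 0.094 126 [0.07506336 0.0777008  0.08692256]
side 0.04 76 [0.22909032 0.23604652 0.24169424]
side 0.046 164 [0.2089492  0.22576026 0.24279623]
side 0.052 93 [0.18365673 0.19430786 0.20561894]
side 0.058 93 [0.15990712 0.17000123 0.18111242]
side 0.064 80 [0.13697805 0.14791384 0.15810659]
side 0.07 77 [0.11436806 0.12563506 0.13596613]
side 0.076 82 [0.09151722 0.10229067 0.11334016]
side 0.082 48 [0.07582578 0.08276091 0.08947444]
side 0.088 0 
side 0.094 0
```

View pics/last_side.png

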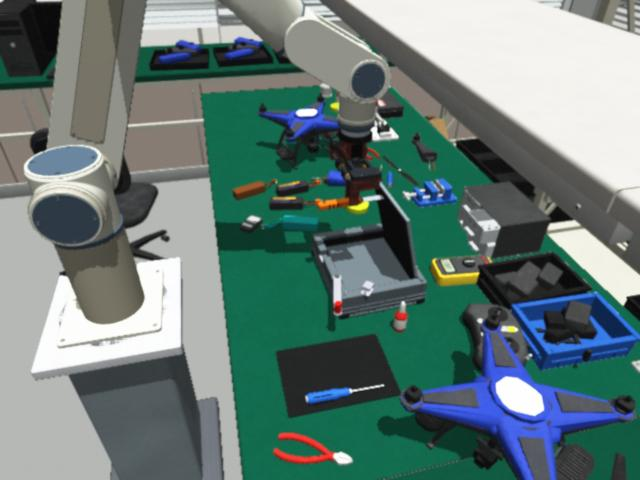

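The side view shows the lid almost fully open at (395,215). One small push takes it to the stop; then I back out and return the tool to the mat.

```bash
H="python3 -m handwheel"
$H '[[0.15,0.006,0.05,0,0],[0.15,0.006,0.05,0,0],[0.1,0.004,0,0,0],[0.1,0.004,0,0,0],[0,0,0,0,0]]'
$H '[[-0.5,-0.02,0,0,0],[-1,-0.04,0,0,0],[-1,-0.04,0,0,0],[-1,-0.04,0,0,0],[-1,-0.04,0,0,0]]'
$H '[[-1,0,0,0,0],[-1,0,0,0,0],[0,0,0,0,0]]'
python3 - <<'E'
from h import *
w=cam('wrist'); z=w['z_map']; v,u=np.nonzero(z>0); P=np.full((480,640,3),np.nan); P[v,u]=pts(w,np.stack([u,v],1))
Z=P[:,:,2]; C=np.array([.6139,-.0340]); a=.038; d=np.array([np.cos(a),np.sin(a)]); n=np.array([-d[1],d[0]])
X=(P[:,:,:2]-C)@d; Y=(P[:,:,:2]-C)@n
m=(Z>.09)&(Z<.225)&(X>.035)&(X<.1)&(abs(Y)<.1);k=np.polyfit(Z[m],X[m],1); print(m.sum(),k,np.pi/2-np.arctan(-k[0]))
E
```

```text
time_s: 11.7
tool_pos: [0.5863, 0.0056, 0.2102]
eef_rot: [1.0, 0.019, -0.003, -0.0]
wrist_force: [-7.1, -1.2, -1.3]
finger_gap: 0.0172
gripper_force: 60.0
time_s: 12.12
tool_pos: [0.4979, 0.0021, 0.2113]
eef_rot: [1.0, 0.019, 0.001, -0.0]
wrist_force: [1.1, -0.1, -0.2]
finger_gap: 0.0176
gripper_force: 60.0
time_s: 12.37
tool_pos: [0.4551, 0.0021, 0.2109]
eef_rot: [1.0, 0.019, -0.001, -0.0]
wrist_force: [-0.8, 0.3, -1.2]
finger_gap: 0.0174
gripper_force: 60.0Traceback (most recent call last):
  File "<stdin>", line 5, in <module>
    raise TypeError("expected non-empty vector for x")
TypeError: expected non-empty vector for x
```

```bash
H="python3 -m handwheel"
$H '[[0,-1,0,0.15,0],[0,-1,0,0.15,0],[0,-1,0,0.15,0],[0,-1,0,0.15,0],[0,-1,0,0.15,0]]' >/dev/null
$H '[[0,-1,0,0,0],[0,-1,0,0,0],[0,-1,0,0,0],[0,-1,0,0,0],[0,-1,0,0,0]]' >/dev/null
$H '[[0,-1,0,0,0],[0,-1,-0.5,0,0],[0,-1,-0.5,0,0],[0.1,-0.8,-0.5,0,0],[0,0,-1,0,0]]' >/dev/null
$H '[[0,0,-1,0,0],[0,0,-1,0,0],[0,0,-1,0,0],[0,0,-1,0,0],[0,0,-1,0,0]]' >/dev/null
$H '[[0,0,-0.9,0,0],[0,0,-0.8,0,0],[0,0,-0.4,0,0],[0,0,0,0,0],[0,0,0,0,0]]'
$H '[[0,0,-0.3,0,0],[0,0,-0.2,0,0],[0,0,0,0,0]]'
```

```text
time_s: 14.5
tool_pos: [0.4613, -0.2743, 0.019]
eef_rot: [0.998, 0.056, 0.0, 0.0]
wrist_force: [-0.1, -1.0, -0.9]
finger_gap: 0.0174
gripper_force: 60.0
time_s: 14.75
tool_pos: [0.4607, -0.274, 0.009]
eef_rot: [0.998, 0.056, 0.0, 0.0]
wrist_force: [-0.4, -0.5, -1.0]
finger_gap: 0.0178
gripper_force: 60.0
```

```bash
H="python3 -m handwheel"
$H '[[0,0,-0.08,0,0],[0,0,0,0,0],[0,0,0,0,0.4],[0,0,0,0,0.4],[0,0,0,0,0.4]]' 
$H '[[0,0,1,0,0.5],[0,0,1,0,0.5],[0,0,1,0,0.5],[0,0,1,0,0.5],[0,0,1,0,0.5]]' >/dev/null
$H '[[0,0,1,0,0.5],[0,0,1,0,0.5],[0,0,1,0,0.6],[0,0,1,0,0.6],[0,0,1,0,0.6]]'
python3 -c "
from h import *
w=cam('wrist')
for d in outline_of('pry_tool','wrist')[:2]:
  P=cloud(w,d['mask']); print(d['p'],np.median(P,0),cv2.minAreaRect((P[:,:2]*1000).astype(np.float32)))"
$H '[[-0.2,1,0.3,-0.2,0.7],[-0.2,1,0.3,-0.2,0.7],[-0.2,1,0.3,-0.2,0.7],[-0.2,1,0.3,-0.15,0.7],[-0.2,1,0.3,0,0.7]]' >/dev/null
$H '[[-0.2,1,0,0,0.7],[-0.2,1,0,0,0.7],[-0.2,1,0,0,0.7],[-0.2,1,0,0,0.7],[-0.2,1,0,0,0.7]]' >/dev/null
$H '[[0,1,0,0,0.7],[0,1,0,0,0.7],[0,1,0,0,0.7],[0,1,0,0,0.7],[0,1,0,0,0.7]]' >/dev/null
$H '[[0,1,0,0,0.7],[0,1,0,0,0.7],[0,1,0,0,0.7],[0,1,0,0,0.7],[0,1,0,0,0.7]]' >/dev/null
$H '[[0,1,0,0,0.7],[0,1,0,0,0.7],[0,1,0,0,0.7],[0,1,0,0,0.7],[0,1,0,0,0.7]]' >/dev/null
$H '[[0,1,0,0,0.7],[0,1,0,0,0.7],[0,1,0,0,0.7],[0,1,0,0,0.7],[0,1,0,0,0.7]]' >/dev/null
$H '[[0,1,0,0,0.7],[0,0,0,0,0.7],[0,0,0,0,0.7],[0,0,0,0,0.7]]'
python3 - <<'E'
from h import *
w=cam('wrist'); np.savez('w4.npz',**{k:np.array(v) for k,v in w.items()})
for d in outline_of('pack_1','wrist'):
    P=cloud(w,d['mask']); Q=P[P[:,2]>.022]; print(d['p'],np.round(d['location']),d['mask'].sum(),np.median(w['img'][d['mask']],0),np.median(P,0).round(3),cv2.minAreaRect((Q[:,:2]*1000).astype(np.float32)),Q[:,2].max())
E
```

```text
time_s: 15.17
tool_pos: [0.4608, -0.274, 0.0077]
eef_rot: [0.998, 0.056, 0.0, 0.0]
wrist_force: [-0.1, 0.6, -0.2]
finger_gap: 0.0331
gripper_force: 0.0
time_s: 16.0
tool_pos: [0.4604, -0.2738, 0.2086]
eef_rot: [0.998, 0.056, 0.0, 0.0]
wrist_force: [-0.3, 0.4, 0.0]
finger_gap: 0.0522
gripper_force: 0.0
0.72 [ 0.46102835 -0.27339549  0.01792719] ((455.186767578125, -274.81170654296875), (167.37991333007812, 18.160011291503906), 5.98093843460083)
time_s: 18.93
tool_pos: [0.4201, 0.3451, 0.2366]
eef_rot: [1.0, 0.019, -0.001, 0.001]
wrist_force: [-0.1, 0.0, -0.6]
finger_gap: 0.0615
gripper_force: 0.0
0.93 [325. 138.] 4369 [117. 116. 115.] [0.488 0.34  0.027] ((476.00067138671875, 341.8839111328125), (33.9791259765625, 103.8058090209961), 78.79195404052734) 0.02972904670088744
0.89 [216. 237.] 3909 [132.  92.  62.] [0.387 0.447 0.027] ((384.011474609375, 414.2641296386719), (101.4314193725586, 101.05528259277344), 19.36646842956543) 0.25105891253807255
0.68 [441. 138.] 5002 [111. 254. 254.] [0.497 0.23  0.027] ((498.2129821777344, 226.25096130371094), (34.4720344543457, 104.18603515625), 70.07504272460938) 0.03026099049064257
0.6 [233. 104.] 5076 [117. 115. 115.] [0.521 0.427 0.027] ((510.6474609375, 426.8155517578125), (103.70173645019531, 34.35022735595703), 8.768998146057129) 0.03004431545358205
```

View pics/last_wrist.png

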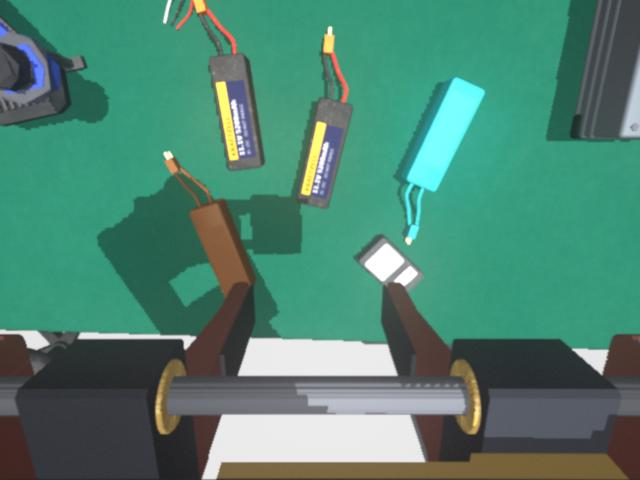

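The picture shows two black packs, at (325,140) and (235,110). Turquoise (445,135) and brown (222,240) are look-alikes. Sizes match (34×104 mm, top at 30 mm). I take the right-hand black pack first.

```bash
H="python3 -m handwheel"
$H '[[0.9,-0.05,-0.5,-0.8,0.55],[0.9,-0.05,-0.5,-0.8,0.55],[1,-0.05,-0.5,-0.74,0.55],[0,0,-1,0,0.55],[0,0,-1,0,0.55]]' 40 >/dev/null
$H '[[0,0,-1,0,0.55],[0,0,-1,0,0.55],[0,0,-1,0,0.55],[0,0,-1,0,0.55],[0,0,0,0,0.55]]'
python3 - <<'E'
from h import *
w=cam('wrist')
for d in outline_of('pack_1','wrist'):
    P=cloud(w,d['mask']); Q=P[(P[:,2]>.022)&(P[:,2]<.033)]
    if len(Q): print(round(d['p'],2),d['mask'].sum(),np.median(w['img'][d['mask']],0),cv2.minAreaRect((Q[:,:2]*1000).astype(np.float32)))
E
```

```text
time_s: 19.87
tool_pos: [0.4746, 0.3406, 0.0841]
eef_rot: [0.995, -0.098, -0.002, 0.002]
wrist_force: [-0.2, -0.8, -0.5]
finger_gap: 0.0481
gripper_force: 0.0
0.87 2368 [100.  81.  55.] ((341.098388671875, 420.00604248046875), (21.864330291748047, 32.87302017211914), 67.50359344482422)
0.87 13557 [108. 255. 255.] ((497.74853515625, 225.99343872070312), (34.95135498046875, 104.2222671508789), 70.1136474609375)
0.75 9969 [120. 117. 107.] ((475.93701171875, 341.5734558105469), (34.02888870239258, 104.19542694091797), 78.84563446044922)
0.58 12579 [108. 105.  97.] ((510.9216003417969, 425.9864501953125), (103.62071228027344, 34.14550018310547), 8.317395210266113)
```

```bash
H="python3 -m handwheel"
$H '[[0.07,0.05,-1,0,0.55],[0,0,-1,0,0.55],[0,0,-1,0,0.55],[0,0,-0.6,0,0.55],[0,0,0,0,0.55]]' 45
$H '[[0,0,0,0,0],[0,0,0,0,0],[0,0,0,0,0],[0,0,0,0,0],[0,0,0,0,0]]'
$H '[[0,0,1,0,0],[0,0,1,0,0],[0,0,1,0,0],[0,0,1,0,0],[0,0,1,0,0]]'
$H '[[0,0,1,0,0],[0,0,0,0,0],[0,0,0,0,0]]'
```

```text
time_s: 20.38
tool_pos: [0.4774, 0.3434, 0.0145]
eef_rot: [0.995, -0.098, -0.001, 0.001]
wrist_force: [-0.9, -1.2, -0.2]
finger_gap: 0.0483
gripper_force: 0.0
time_s: 20.8
tool_pos: [0.4788, 0.3445, 0.0168]
eef_rot: [0.995, -0.098, 0.001, -0.001]
wrist_force: [-0.8, -2.3, 5.2]
finger_gap: 0.0336
gripper_force: 45.0
time_s: 21.22
tool_pos: [0.4778, 0.3441, 0.1167]
eef_rot: [0.995, -0.098, 0.0, -0.0]
wrist_force: [-0.5, 0.2, -1.5]
finger_gap: 0.0336
gripper_force: 45.0
time_s: 21.47
tool_pos: [0.4786, 0.3445, 0.1364]
eef_rot: [0.995, -0.098, 0.001, -0.001]
wrist_force: [-0.5, -0.7, -1.6]
finger_gap: 0.0339
gripper_force: 45.0
```

```bash
H="python3 -m handwheel"
$H '[[0.3,-1,0,0.24,0],[0.3,-1,0,0.24,0],[0.3,-1,0,0.24,0],[0.3,-1,0,0.24,0],[0.3,-1,0,0.24,0]]' >/dev/null
$H '[[0.3,-1,0,0.24,0],[0.3,-1,0,0.24,0],[0.3,-1,0,0.24,0],[0.3,-1,0,0.24,0],[0.3,-1,0,0.18,0]]' >/dev/null
$H '[[0.3,-1,0,0,0],[0.3,-1,0,0,0],[0.3,-1,0,0,0],[0.3,-1,0,0,0],[0.3,-1,0,0,0]]' >/dev/null
$H '[[0.3,-1,0,0,0],[0.3,-1,0,0,0],[0.3,-1,0,0,0],[0.07,-1,0,0,0],[0,0,0,0,0]]'
$H '[[0,0,0,0,0],[0,0,0,0,0]]'
python3 - <<'E'
from h import *
w=cam('wrist'); z=w['z_map']; v,u=np.nonzero(z>0); P=np.full((480,640,3),np.nan); P[v,u]=pts(w,np.stack([u,v],1))
Z=P[:,:,2]; C=np.array([.6139,-.0340]); a=.038; d=np.array([np.cos(a),np.sin(a)]); n=np.array([-d[1],d[0]])
X=(P[:,:,:2]-C)@d; Y=(P[:,:,:2]-C)@n
m=(Z>.1)&(Z<.158)&(X>-.12)&(X<.1)&(abs(Y)<.035); q=np.stack([X[m],Y[m],Z[m]],1); print(np.percentile(q,[1,50,99],0)); r=q[q[:,2]>.14]; print(cv2.minAreaRect((r[:,:2]*1000).astype(np.float32)))
E
```

```text
time_s: 23.13
tool_pos: [0.5868, -0.0387, 0.1336]
eef_rot: [1.0, 0.018, -0.001, 0.0]
wrist_force: [0.1, -0.9, -2.5]
finger_gap: 0.0337
gripper_force: 45.0
time_s: 23.3
tool_pos: [0.5865, -0.0354, 0.1343]
eef_rot: [1.0, 0.019, -0.001, -0.0]
wrist_force: [0.3, 0.3, -1.5]
finger_gap: 0.0334
gripper_force: 45.0
[[-5.95245325e-02 -2.64045887e-02  1.11756531e-01]
 [-1.13575167e-02 -1.49274943e-04  1.44572433e-01]
 [ 8.44953570e-02  2.68288378e-02  1.56778279e-01]]
((7.869010925292969, 1.02642822265625), (69.86842346191406, 142.17002868652344), 89.07626342773438)
```

View pics/last_wrist.png

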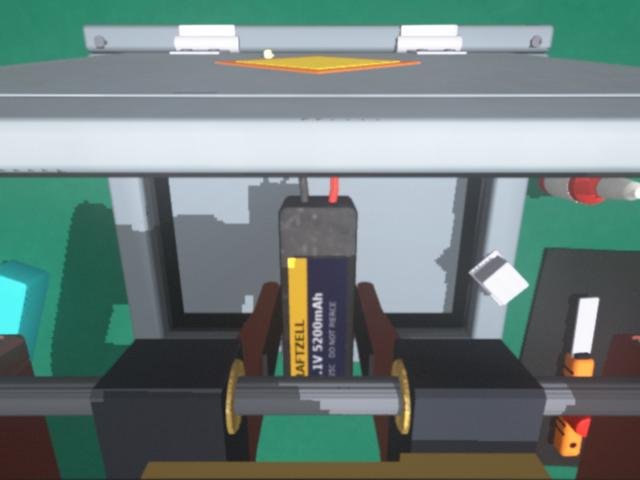

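```bash
H="python3 -m handwheel"
$H '[[0.06,0.02,-1,0,0],[0,0,-1,0,0],[0,0,-1,0,0],[0,0,-1,0,0],[0,0,-0.7,0,0]]'
$H '[[0,0,-0.3,0,0],[0,0,-0.25,0,0],[0,0,0,0,0],[0,0,0,0,0]]'
```

```text
time_s: 23.77
tool_pos: [0.5875, -0.0342, 0.0396]
eef_rot: [1.0, 0.02, -0.001, -0.0]
wrist_force: [0.3, 0.1, -0.9]
finger_gap: 0.0335
gripper_force: 45.0
time_s: 24.1
tool_pos: [0.589, -0.0352, 0.0309]
eef_rot: [1.0, 0.019, 0.0, 0.0]
wrist_force: [0.2, -0.2, -2.4]
finger_gap: 0.0334
gripper_force: 45.0
```

```bash
H="python3 -m handwheel"
$H '[[0,0,-0.2,0,0],[0,0,0,0,0],[0,0,0,0,0]]'
$H '[[0,0,-0.1,0,0],[0,0,0,0,0],[0,0,0,0,0]]'
```

```text
time_s: 24.35
tool_pos: [0.589, -0.0356, 0.027]
eef_rot: [1.0, 0.019, 0.0, 0.0]
wrist_force: [0.0, 0.8, -2.0]
finger_gap: 0.0335
gripper_force: 45.0
time_s: 24.6
tool_pos: [0.589, -0.0356, 0.0268]
eef_rot: [1.0, 0.019, 0.0, -0.0]
wrist_force: [-5.4, 0.2, 17.9]
finger_gap: 0.0335
gripper_force: 45.0
```

```bash
H="python3 -m handwheel"
$H '[[0,0,0.08,0,0],[0,0,0,0,0.48],[0,0,0,0,0.48],[0,0,0,0,0.48],[0,0,0,0,0.48]]'
$H '[[0,0,0.5,0,0.48],[0,0,1,0,0.48],[0,0,1,0,0.48],[0,0,1,0,0.48],[0,0,1,0,0.48]]'
$H '[[-0.5,0,1,0,0.48],[-1,0,1,0,0.48],[-1,0,1,0,0.48],[0,0,0,0,0.48],[0,0,0,0,0.48]]'
python3 - <<'E'
from h import *
w=cam('wrist'); z=w['z_map']; v,u=np.nonzero(z>0); P=np.full((480,640,3),np.nan); P[v,u]=pts(w,np.stack([u,v],1))
Z=P[:,:,2]; C=np.array([.6139,-.0340]); a=.038; d=np.array([np.cos(a),np.sin(a)]); n=np.array([-d[1],d[0]])
X=(P[:,:,:2]-C)@d; Y=(P[:,:,:2]-C)@n
m=(Z>.03)&(Z<.05)&(X>-.085)&(X<.09)&(abs(Y)<.1); q=np.stack([X[m],Y[m],Z[m]],1); print(m.sum(),np.percentile(q,[1,50,99],0),cv2.minAreaRect((q[:,:2]*1000).astype(np.float32)))
E
```

```text
time_s: 25.02
tool_pos: [0.5886, -0.0356, 0.0259]
eef_rot: [1.0, 0.019, -0.0, -0.0]
wrist_force: [-0.4, 0.1, -0.0]
finger_gap: 0.0422
gripper_force: 0.0
time_s: 25.43
tool_pos: [0.5885, -0.0355, 0.1175]
eef_rot: [1.0, 0.019, -0.0, -0.0]
wrist_force: [0.1, -0.6, 0.6]
finger_gap: 0.0422
gripper_force: 0.0
time_s: 25.85
tool_pos: [0.539, -0.0356, 0.1776]
eef_rot: [1.0, 0.019, 0.001, 0.0]
wrist_force: [0.0, -0.8, 0.2]
finger_gap: 0.0424
gripper_force: 0.0
61417 [[-0.08348112 -0.09803194  0.03543225]
 [ 0.01444788  0.0001886   0.03717655]
 [ 0.08976739  0.09799003  0.04517038]] ((2.9281845092773438, -0.0025787353515625), (174.1426239013672, 199.99037170410156), 0.00016702125140000135)
```

View pics/last_wrist.png

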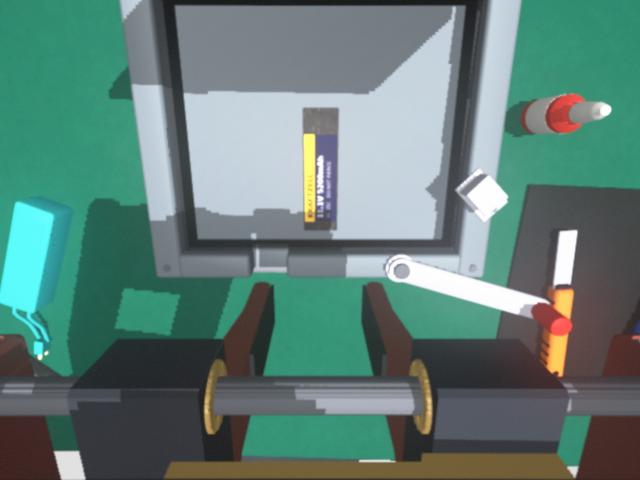

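Pack lies in the middle bay, body at (320,168), parallel to the walls. The light surface around it hides its leads and the ribs. On to the second pack.

```bash
H="python3 -m handwheel"
python3 - <<'E'
from h import *
w=cam('wrist'); C=np.array([.6139,-.0340]); a=.038; d=np.array([np.cos(a),np.sin(a)]); n=np.array([-d[1],d[0]])
p=pts(w,[[305,108],[337,108],[305,230],[337,230]],.04)[:,:2]-C; print((p@d).round(3),(p@n).round(3))
print(pts(w,[[320,150],[320,200],[240,150],[400,150],[280,200]])[:,2])
E
$H '[[-0.5,1,0.4,0.1,0.55],[-0.5,1,0.4,0.1,0.55],[-0.5,1,0.4,0.1,0.55],[-0.5,1,0,0.1,0.55],[-0.5,1,0,0.1,0.55]]' >/dev/null
$H '[[-0.5,1,0,0.1,0.55],[-0.5,1,0,0.1,0.55],[-0.5,1,0,0.1,0.55],[-0.4,1,0,0.1,0.55],[0,1,0,0.1,0.55]]' >/dev/null
$H '[[0,1,0,0.1,0.55],[0,1,0,0,0.55],[0,1,0,0,0.55],[0,1,0,0,0.55],[0,1,0,0,0.55]]' >/dev/null
$H '[[0,1,0,0,0.55],[0,1,0,0,0.55],[0,1,0,0,0.55],[0,1,0,0,0.55],[0,1,0,0,0.55]]' >/dev/null
$H '[[0,1,0,0,0.55],[0,1,0,0,0.55],[0,0.8,0,0,0.55],[0,0,0,0,0.55],[0,0,0,0,0.55]]'
python3 - <<'E'
from h import *
w=cam('wrist')
for d in outline_of('pack_1','wrist'):
    P=cloud(w,d['mask']); Q=P[(P[:,2]>.022)&(P[:,2]<.033)]
    if len(Q): print(round(d['p'],2),np.round(d['location']),d['mask'].sum(),np.median(w['img'][d['mask']],0),cv2.minAreaRect((Q[:,:2]*1000).astype(np.float32)))
E
```

```text
[ 0.021  0.021 -0.075 -0.075] [ 0.011 -0.013  0.012 -0.015]
[0.03752699 0.03679642 0.03830521 0.03751072 0.03744959]
time_s: 28.03
tool_pos: [0.4504, 0.4209, 0.1989]
eef_rot: [0.997, 0.074, -0.001, 0.001]
wrist_force: [0.3, -1.2, -0.2]
finger_gap: 0.0482
gripper_force: 0.0
0.94 [278. 280.] 4394 [184. 128.  84.] ((371.5294189453125, 445.6206970214844), (105.19185638427734, 34.2879638671875), 19.637847900390625)
0.9 [531. 201.] 6339 [101. 253. 254.] ((497.79412841796875, 226.21286010742188), (35.30191421508789, 104.90330505371094), 70.2237319946289)
0.85 [318. 140.] 5354 [120. 118. 118.] ((510.7971496582031, 426.9289245605469), (103.12565612792969, 34.00738525390625), 8.822439193725586)
```

```bash
H="python3 -m handwheel"
$H '[[0.75,0.07,-0.5,0.03,0.55],[0.75,0.07,-0.5,0.03,0.55],[0.75,0.07,-0.5,0,0.55],[0.76,0.07,-0.8,0,0.55],[0,0,-1,0,0.55]]' 45 >/dev/null
$H '[[0,0,-1,0,0.55],[0,0,-1,0,0.55],[0,0,0,0,0.55],[0,0,0,0,0.55]]'
python3 - <<'E'
from h import *
w=cam('wrist')
for d in outline_of('pack_1','wrist'):
    P=cloud(w,d['mask']); Q=P[(P[:,2]>.022)&(P[:,2]<.033)]
    if len(Q): print(round(d['p'],2),np.round(d['location']),d['mask'].sum(),np.median(w['img'][d['mask']],0),cv2.minAreaRect((Q[:,:2]*1000).astype(np.float32)))
E
```

```text
time_s: 28.88
tool_pos: [0.5103, 0.4247, 0.0933]
eef_rot: [0.997, 0.076, -0.001, 0.001]
wrist_force: [-0.5, -1.2, 0.8]
finger_gap: 0.0482
gripper_force: 0.0
0.94 [266. 425.] 3570 [143.  93.  61.] ((375.53240966796875, 446.3509521484375), (95.89108276367188, 33.765838623046875), 19.637117385864258)
0.91 [313. 233.] 9164 [125. 124. 108.] ((511.10626220703125, 426.8439636230469), (103.76898193359375, 34.09131622314453), 8.844084739685059)
0.7 [593. 307.] 9133 [107. 254. 255.] ((499.81829833984375, 224.74131774902344), (37.38490295410156, 100.36616516113281), 71.14031219482422)
```

```bash
H="python3 -m handwheel"
$H '[[0.03,0.08,-1,0,0.55],[0,0,-1,0,0.55],[0,0,-1,0,0.55],[0,0,-0.9,0,0.55],[0,0,-0.15,0,0.55]]'
$H '[[0,0,0,0,0],[0,0,0,0,0],[0,0,0,0,0],[0,0,0,0,0],[0,0,0,0,0]]'
$H '[[0,0,1,0,0],[0,0,1,0,0],[0,0,1,0,0],[0,0,1,0,0],[0,0,1,0,0]]'
$H '[[0,0,1,0,0],[0,0,0,0,0],[0,0,0,0,0]]'
```

```text
time_s: 29.4
tool_pos: [0.5108, 0.4264, 0.0119]
eef_rot: [0.997, 0.077, -0.001, 0.001]
wrist_force: [-0.9, -1.4, -0.2]
finger_gap: 0.0486
gripper_force: 0.0
time_s: 29.82
tool_pos: [0.5114, 0.4269, 0.0142]
eef_rot: [0.997, 0.077, -0.0, 0.0]
wrist_force: [-0.3, -6.0, -3.9]
finger_gap: 0.0338
gripper_force: 45.0
time_s: 30.23
tool_pos: [0.5121, 0.4286, 0.1162]
eef_rot: [0.997, 0.077, 0.001, -0.001]
wrist_force: [0.0, 0.3, -2.5]
finger_gap: 0.0336
gripper_force: 45.0
time_s: 30.48
tool_pos: [0.5125, 0.4288, 0.1357]
eef_rot: [0.997, 0.077, 0.002, -0.002]
wrist_force: [-0.5, 0.4, -2.6]
finger_gap: 0.0339
gripper_force: 45.0
```

```bash
H="python3 -m handwheel"
$H '[[0.2,-1,0,-0.12,0],[0.2,-1,0,-0.12,0],[0.2,-1,0,-0.12,0],[0.2,-1,0,-0.12,0],[0.2,-1,0,-0.12,0]]' >/dev/null
$H '[[0.2,-1,0,-0.12,0],[0.2,-1,0,-0.12,0],[0.2,-1,0,-0.12,0],[0.2,-1,0,-0.12,0],[0.2,-1,0,-0.08,0]]' >/dev/null
$H '[[0.2,-1,0,0,0],[0.2,-1,0,0,0],[0.2,-1,0,0,0],[0.2,-1,0,0,0],[0.2,-1,0,0,0]]' >/dev/null
$H '[[0.2,-1,0,0,0],[0.2,-1,0,0,0],[0.19,-1,0,0,0],[0,-0.9,0,0,0],[0,-0.8,0,0,0]]'
$H '[[0,0,0,0,0],[0,0,0,0,0],[0,0,0,0,0]]'
```

```text
time_s: 32.15
tool_pos: [0.5826, 0.0325, 0.1319]
eef_rot: [1.0, 0.019, -0.001, 0.0]
wrist_force: [-0.4, -0.5, -2.4]
finger_gap: 0.0332
gripper_force: 45.0
time_s: 32.4
tool_pos: [0.5828, 0.0341, 0.1325]
eef_rot: [1.0, 0.019, -0.0, -0.0]
wrist_force: [0.9, 1.0, -1.4]
finger_gap: 0.0338
gripper_force: 45.0
```

```bash
H="python3 -m handwheel"
$H '[[0.05,0.04,-1,0,0],[0,0,-1,0,0],[0,0,-1,0,0],[0,0,-1,0,0],[0,0,-0.7,0,0]]'
$H '[[0,0,-0.3,0,0],[0,0,-0.2,0,0],[0,0,0,0,0],[0,0,0,0,0]]'
$H '[[0,0,-0.1,0,0],[0,0,0,0,0],[0,0,0,0,0]]'
```

```text
time_s: 32.82
tool_pos: [0.5833, 0.0357, 0.0372]
eef_rot: [1.0, 0.02, -0.001, -0.0]
wrist_force: [-0.1, -0.4, -1.6]
finger_gap: 0.0337
gripper_force: 45.0
time_s: 33.15
tool_pos: [0.5847, 0.0349, 0.0296]
eef_rot: [1.0, 0.019, 0.0, -0.0]
wrist_force: [0.7, -0.0, -2.1]
finger_gap: 0.0333
gripper_force: 45.0
time_s: 33.4
tool_pos: [0.5846, 0.0345, 0.0277]
eef_rot: [1.0, 0.019, 0.001, -0.0]
wrist_force: [-0.0, -0.7, -2.7]
finger_gap: 0.0333
gripper_force: 45.0
```

```bash
H="python3 -m handwheel"
$H '[[0,0,-0.1,0,0],[0,0,0,0,0],[0,0,0,0,0]]'
$H '[[0,0,-0.05,0,0],[0,0,0,0,0],[0,0,0,0,0]]'
$H '[[0,0,0,0,0.45],[0,0,0,0,0.45],[0,0,0,0,0.45]]'
$H '[[0,0,0.5,0,0.45],[0,0,1,0,0.45],[0,0,1,0,0.45],[0,0,1,0,0.45],[0,0,1,0,0.45]]'
$H '[[-0.5,0,1,0,0.45],[-1,0,1,0,0.45],[-1,0,1,0,0.45],[0,0,0,0,0.45],[0,0,0,0,0.45]]'
python3 -c "
from h import *
w=cam('wrist'); C=np.array([.6139,-.0340]); a=.038; d=np.array([np.cos(a),np.sin(a)]); n=np.array([-d[1],d[0]])
for x,y in ((-.027,0),(-.027,.07)): print(proj(w,[np.r_[C+x*d+y*n,.04]]))
"
```

```text
time_s: 33.65
tool_pos: [0.5842, 0.0344, 0.0251]
eef_rot: [1.0, 0.019, -0.0, 0.0]
wrist_force: [-0.3, -0.8, -2.4]
finger_gap: 0.0337
gripper_force: 45.0
time_s: 33.9
tool_pos: [0.5844, 0.0344, 0.0241]
eef_rot: [1.0, 0.019, 0.0, 0.0]
wrist_force: [0.4, 0.4, -1.5]
finger_gap: 0.0335
gripper_force: 45.0
time_s: 34.15
tool_pos: [0.5844, 0.0345, 0.0242]
eef_rot: [1.0, 0.019, 0.0, -0.0]
wrist_force: [-1.0, 0.1, 0.2]
finger_gap: 0.0392
gripper_force: 0.0
time_s: 34.57
tool_pos: [0.5842, 0.0345, 0.1157]
eef_rot: [1.0, 0.019, 0.0, -0.0]
wrist_force: [-0.2, -0.2, 0.9]
finger_gap: 0.0397
gripper_force: 0.0
time_s: 34.98
tool_pos: [0.5347, 0.0345, 0.1758]
eef_rot: [1.0, 0.019, 0.002, -0.0]
wrist_force: [1.1, 1.0, 0.6]
finger_gap: 0.04
gripper_force: 0.0
[[407.68777001 169.81204854]]
[[319.64215485 169.73422859]]
```

View pics/last_wrist.png

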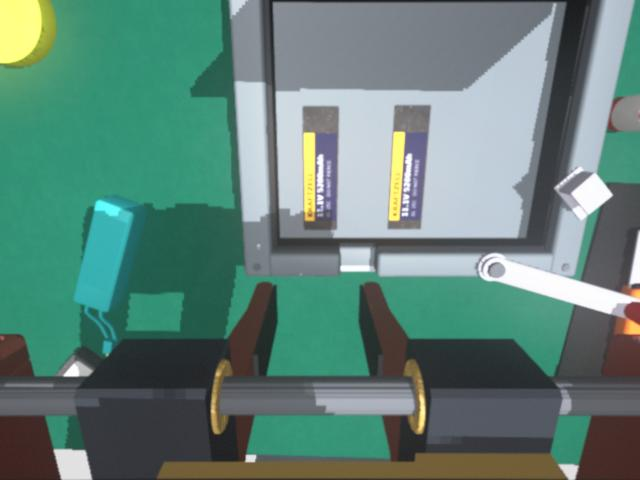

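Both packs sit flat in their bays: bodies at (320,168) and (409,168), projected centres (320,170) and (408,170). Next I check for a third pack and for room under the shelf.

```bash
python3 - <<'E'
from h import *
s=observe(); T=s['tool_pos']; print(T,s['joint_positions'].round(3))
for c in ('scene','side'):
    f=cam(c); v,u=np.mgrid[0:480:2,0:640:2]; m=f['z_map'][v,u]>0; P=pts(f,np.stack([u[m],v[m]],1))
    for h in np.arange(.04,.6,.04):
        g=(abs(P[:,1]-T[1])<.15)&(abs(P[:,0]-T[0])<.16)&(abs(P[:,2]-T[2]-h)<.02)
        if g.sum()>5: print(c,round(h,2),g.sum(),(P[g,:2].min(0)-T[:2]).round(3),(P[g,:2].max(0)-T[:2]).round(3))
    for d in outline_of('pack_1',c):
        P=cloud(f,d['mask']); print(c,round(d['p'],2),np.round(d['location']),d['mask'].sum(),np.median(P,0).round(3),np.median(f['img'][d['mask']],0))
E
```

```text
[0.53489654 0.03450359 0.1748669 ] [ 0.042  0.357  1.866 -0.     0.917  1.575]
scene 0.04 192 [-0.014 -0.15 ] [0.144 0.031]
scene 0.08 171 [-0.036 -0.149] [0.138 0.078]
scene 0.12 234 [-0.038 -0.089] [0.032 0.091]
scene 0.16 82 [-0.036 -0.038] [0.021 0.039]
scene 0.2 107 [-0.042 -0.041] [0.021 0.03 ]
scene 0.24 105 [-0.04 -0.04] [0.015 0.014]
scene 0.28 164 [-0.057 -0.066] [0.039 0.052]
scene 0.32 235 [-0.114 -0.066] [0.047 0.056]
scene 0.36 244 [-0.16  -0.068] [0.031 0.056]
scene 0.4 180 [-0.16  -0.069] [-0.022  0.053]
scene 0.44 74 [-0.16  -0.067] [-0.084 -0.037]
scene 0.48 24 [-0.159 -0.064] [-0.131 -0.051]
scene 0.91 [267. 241.] 528 [0.484 0.22  0.02 ] [38.  92.5 92. ]
scene 0.63 [357. 254.] 67 [ 0.609 -0.034  0.039] [90. 86. 90.]
scene 0.6 [338. 242.] 105 [0.598 0.036 0.04 ] [100. 101. 100.]
side 0.04 109 [-0.01  -0.148] [0.138 0.035]
side 0.08 161 [-0.035 -0.149] [0.135 0.075]
side 0.12 255 [-0.035 -0.092] [0.036 0.085]
side 0.16 98 [-0.038 -0.038] [0.037 0.036]
side 0.2 129 [-0.039 -0.042] [0.033 0.016]
side 0.24 140 [-0.037 -0.041] [ 0.031 -0.004]
side 0.28 161 [-0.054 -0.065] [0.047 0.01 ]
side 0.32 323 [-0.104 -0.066] [0.046 0.047]
side 0.36 441 [-0.16  -0.067] [0.031 0.05 ]
side 0.4 380 [-0.159 -0.068] [-0.019  0.053]
side 0.44 255 [-0.16  -0.068] [-0.076 -0.007]
side 0.48 81 [-0.159 -0.065] [-0.114 -0.006]
side 0.85 [300. 223.] 428 [0.497 0.214 0.023] [15. 91. 88.]
side 0.75 [344. 254.] 245 [0.583 0.034 0.037] [93. 93. 88.]
side 0.53 [354. 266.] 279 [ 0.589 -0.036  0.037] [96. 98. 94.]
```

```bash
H="python3 -m handwheel"
$H '[[0,0,1,1,1],[0,0,1,1,1],[0,0,1,1,1],[0,0,1,1,1],[0,0,1,1,1]]' 20 >/dev/null
$H '[[0,-0.3,1,1,1],[0,-0.3,0.8,1,1],[0,-0.3,0,1,1],[0,-0.3,0,1,1],[0,-0.3,0,1,1]]' >/dev/null
$H '[[0,-0.3,0,1,1],[0,-0.3,0,1,1],[0,-0.3,0,1,1],[0,-0.3,0,1,1],[0,-0.3,0,1,1]]' >/dev/null
$H '[[0,-0.37,0,0.7,1],[0,0,0,0,1],[0,0,0,0,1]]'
$H '[[0.9,0,0,0,1],[0.9,0,0,0,1],[0.9,0,0,0,1],[0.9,0,0,0,1],[0.9,0,0,0,1]]'
$H '[[0.9,0,0,0,1],[0,0,0,0,1],[0,0,0,0,1]]'
```

```text
time_s: 36.73
tool_pos: [0.5344, -0.0331, 0.3093]
eef_rot: [0.695, 0.719, -0.0, -0.001]
wrist_force: [0.0, 0.0, 0.3]
finger_gap: 0.0879
gripper_force: 0.0
time_s: 37.15
tool_pos: [0.6251, -0.0324, 0.3095]
eef_rot: [0.695, 0.719, -0.0, -0.0]
wrist_force: [0.2, -0.3, -0.1]
finger_gap: 0.088
gripper_force: 0.0
time_s: 37.4
tool_pos: [0.6423, -0.0325, 0.309]
eef_rot: [0.694, 0.72, -0.0, -0.001]
wrist_force: [-0.6, -0.0, 0.7]
finger_gap: 0.0879
gripper_force: 0.0
```

```bash
H="python3 -m handwheel"
$H '[[0,0,-1,0,1],[0,0,-1,0,1],[0,0,-1,0,1],[0,0,-1,0,1],[0,0,-1,0,1]]'
$H '[[0,0,-0.45,0,1],[0,0,0,0,1],[-0.2,0,0,0,1],[-0.23,0,0,0,1]]'
$H '[[-0.4,0,-0.14,0,1],[-0.4,0,-0.14,0,1],[-0.4,0,-0.14,0,1],[-0.36,0,-0.15,0,1]]'
$H '[[-0.28,0,-0.18,0,1],[-0.28,0,-0.18,0,1],[-0.28,0,-0.18,0,1],[-0.28,0,-0.18,0,1]]'
$H '[[-0.24,0,-0.23,0,1],[-0.24,0,-0.23,0,1],[-0.24,0,-0.23,0,1],[-0.24,0,-0.23,0,1]]'
$H '[[-0.2,0,-0.28,0,1],[-0.2,0,-0.28,0,1],[-0.2,0,-0.28,0,1],[-0.18,0,-0.28,0,1]]'
```

```text
time_s: 37.82
tool_pos: [0.641, -0.0327, 0.2093]
eef_rot: [0.694, 0.72, -0.0, -0.0]
wrist_force: [0.3, 0.3, 0.4]
finger_gap: 0.0878
gripper_force: 0.0
time_s: 38.15
tool_pos: [0.634, -0.0329, 0.2024]
eef_rot: [0.694, 0.72, 0.001, 0.001]
wrist_force: [0.2, -0.3, -0.0]
finger_gap: 0.0879
gripper_force: 0.0
time_s: 38.48
tool_pos: [0.6016, -0.0331, 0.19]
eef_rot: [0.694, 0.72, 0.0, 0.0]
wrist_force: [1.8, -1.4, 0.1]
finger_gap: 0.0879
gripper_force: 0.7
time_s: 38.82
tool_pos: [0.5795, -0.033, 0.1748]
eef_rot: [0.694, 0.72, -0.0, -0.0]
wrist_force: [1.9, -0.4, -0.9]
finger_gap: 0.0879
gripper_force: 0.6
time_s: 39.15
tool_pos: [0.5604, -0.0329, 0.1563]
eef_rot: [0.694, 0.72, 0.0, -0.0]
wrist_force: [1.9, 0.8, -0.1]
finger_gap: 0.0879
gripper_force: 0.5
time_s: 39.48
tool_pos: [0.5448, -0.0329, 0.1339]
eef_rot: [0.694, 0.72, 0.0, -0.0]
wrist_force: [1.3, 0.2, 1.0]
finger_gap: 0.0878
gripper_force: 0.4
```

```bash
H="python3 -m handwheel"
$H '[[0,0,1,0,0.6],[0,0,1,0,0.2],[0,0,1,0,0],[0.6,0,0.3,0,0],[0.6,0,0,0,0]]' >/dev/null
$H '[[0,0,0,0,0],[0,0,0,0,0],[0,0,0,0,0],[0,0,0,0,0]]'
$H '[[0,0,-0.8,0,0],[0,0,-0.8,0,0],[0,0,-0.8,0,0],[0,0,-0.8,0,0],[0,0,-0.8,0,0]]'
$H '[[0,0,-0.5,0,0],[0,0,-0.5,0,0],[0,0,-0.5,0,0],[0,0,-0.3,0,0],[0,0,-0.3,0,0]]'
$H '[[0,0,-0.2,0,0],[0,0,-0.1,0,0],[0,0,0,0,0],[0,0,0,0,0]]'
```

```text
time_s: 40.23
tool_pos: [0.568, -0.0329, 0.1997]
eef_rot: [0.694, 0.72, -0.001, -0.001]
wrist_force: [0.2, 0.9, -0.8]
finger_gap: 0.0314
gripper_force: 0.0
time_s: 40.65
tool_pos: [0.5684, -0.0329, 0.1196]
eef_rot: [0.694, 0.72, -0.0, -0.0]
wrist_force: [-0.8, 0.3, -0.1]
finger_gap: 0.0008
gripper_force: 0.4
time_s: 41.07
tool_pos: [0.5692, -0.0329, 0.078]
eef_rot: [0.694, 0.72, -0.0, -0.0]
wrist_force: [-0.4, -0.7, 1.1]
finger_gap: 0.0002
gripper_force: 0.3
time_s: 41.4
tool_pos: [0.5695, -0.0329, 0.0727]
eef_rot: [0.694, 0.72, 0.0, 0.0]
wrist_force: [1.1, 0.2, -0.4]
finger_gap: 0.0004
gripper_force: 0.0
```

```bash
H="python3 -m handwheel"
$H '[[0,0,-0.1,0,0],[0,0,-0.1,0,0],[0,0,0,0,0],[0,0,0,0,0]]'
$H '[[0,0,-0.1,0,0],[0,0,0,0,0],[0,0,0,0,0]]'
python3 - <<'E'
from h import *
w=cam('wrist'); z=w['z_map']; v,u=np.nonzero(z>0); P=np.full((480,640,3),np.nan); P[v,u]=pts(w,np.stack([u,v],1))
Z=P[:,:,2]; C=np.array([.6139,-.0340]); a=.038; d=np.array([np.cos(a),np.sin(a)]); n=np.array([-d[1],d[0]])
X=(P[:,:,:2]-C)@d; Y=(P[:,:,:2]-C)@n
for x in (-.097,-.08,-.05,0,.03):
    m=(abs(X-x)<.004)&(abs(Y-.08)<.02)&(Z<.12); print(x,m.sum(),np.nanmedian(Z[m]) if m.any() else '')
E
```

```text
time_s: 41.73
tool_pos: [0.5699, -0.033, 0.0702]
eef_rot: [0.694, 0.72, 0.0, 0.001]
wrist_force: [-3.9, 0.7, 14.1]
finger_gap: 0.0002
gripper_force: 7.3
time_s: 41.98
tool_pos: [0.5699, -0.033, 0.0699]
eef_rot: [0.694, 0.72, 0.001, 0.001]
wrist_force: [-9.6, -0.2, 32.8]
finger_gap: 0.0006
gripper_force: 16.3
-0.097 1885 0.07020074255358233
-0.08 1857 0.06995056674003147
-0.05 1895 0.07045693053924734
0 1906 0.0704589901113437
0.03 1881 0.07052676256811763
```

```bash
H="python3 -m handwheel"
$H '[[0,0,1,0,0],[0,0,1,0,0],[0,0,1,0,0],[0,0,1,0,0],[0,0,1,0,0]]' >/dev/null
$H '[[-0.6,-1,0,-0.3,0],[-0.6,-1,0,-0.3,0],[-0.6,-1,0,-0.3,0],[-0.6,-1,0,-0.3,0],[-0.6,-1,0,-0.3,0]]' >/dev/null
$H '[[-0.6,-1,0,-0.3,0],[-0.6,-1,0,-0.3,0],[-0.6,-1,0,-0.4,0],[-0.5,-0.7,0,-0.33,0],[0,0,0,0,0]]' >/dev/null
$H '[[0,0,0,0,0],[0,0,0,0,0]]'
python3 - <<'E'
from h import *
for c in ('wrist','side','scene'):
    f=cam(c)
    for d in outline_of('latch_knob',c)[:1]:
        hsv=cv2.cvtColor(f['img'],cv2.COLOR_RGB2HSV); r=d['mask']&((hsv[:,:,0]<8)|(hsv[:,:,0]>172))&(hsv[:,:,1]>150)
        P=cloud(f,r); Q=P[(P[:,2]>.1)&(P[:,2]<.115)]; print(c,d['p'],d['location'],r.sum(),len(Q),Q.mean(0) if len(Q) else P.mean(0) if len(P) else '')
E
```

```text
time_s: 43.45
tool_pos: [0.4636, -0.2067, 0.1666]
eef_rot: [0.788, 0.615, 0.0, 0.0]
wrist_force: [0.1, 1.0, -0.4]
finger_gap: 0.0006
gripper_force: 0.0
wrist 0.92 [359.1, 154.8] 355 354 [ 0.49060893 -0.21033778  0.10468425]
side 0.59 [336.7, 295.3] 73 35 [ 0.49113022 -0.21379423  0.10396899]
```

View pics/last_wrist.png

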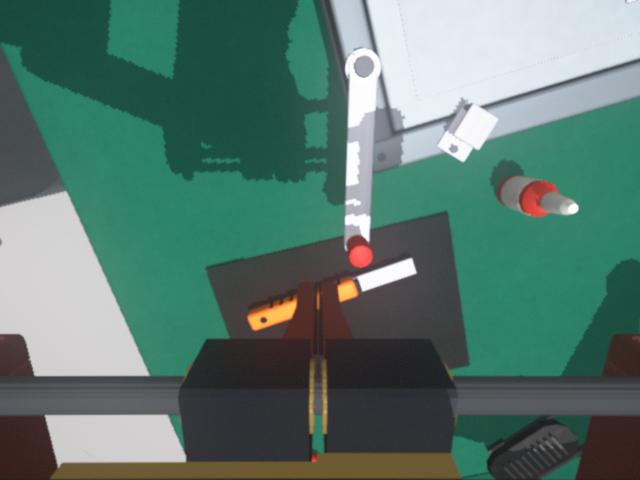

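Wrist view: knob at (360,254), pivot at (363,66), keeper at (468,130). The closed fingers are on the robot side of the knob. Now I lower and push along the arc.

```bash
H="python3 -m handwheel"
$H '[[0,0,-1,0,0],[0,0,-1,0,0],[0,0,-1,0,0],[0,0,-0.9,0,0],[0,0,0,0,0]]'
$H '[[0.5,-0.12,0,0.72,0],[0.5,-0.12,0,0.72,0],[0.55,-0.13,0,0.72,0]]'
$H '[[0.39,-0.04,0,0.66,0],[0.39,-0.04,0,0.67,0],[0.39,-0.05,0,0.67,0]]'
$H '[[0.39,0.03,0,0.66,0],[0.39,0.03,0,0.67,0],[0.38,0.04,0,0.67,0]]'
$H '[[0.37,0.11,0,0.66,0],[0.37,0.11,0,0.67,0],[0.38,0.12,0,0.67,0]]'
$H '[[0.27,0.13,0,0.5,0],[0.26,0.13,0,0.5,0],[0.26,0.13,0,0.5,0],[0,0,0,0,0]]'
$H '[[0.17,0.11,0,0.35,0],[0.17,0.11,0,0.35,0],[0,0,0,0,0],[0,0,0,0,0]]'
```

```text
time_s: 44.17
tool_pos: [0.4614, -0.2057, 0.0857]
eef_rot: [0.788, 0.615, -0.001, -0.002]
wrist_force: [-0.1, 0.1, -1.3]
finger_gap: 0.0006
gripper_force: 0.0
time_s: 44.42
tool_pos: [0.4945, -0.2142, 0.0891]
eef_rot: [0.716, 0.698, -0.0, -0.0]
wrist_force: [0.0, 0.6, -0.8]
finger_gap: 0.0006
gripper_force: 0.3
time_s: 44.67
tool_pos: [0.5183, -0.2169, 0.0894]
eef_rot: [0.643, 0.766, 0.0, 0.0]
wrist_force: [-1.2, 0.1, -1.1]
finger_gap: 0.0003
gripper_force: 0.3
time_s: 44.92
tool_pos: [0.5415, -0.2148, 0.0895]
eef_rot: [0.563, 0.826, 0.0, 0.0]
wrist_force: [-0.7, 0.5, -1.1]
finger_gap: 0.0003
gripper_force: 0.3
time_s: 45.17
tool_pos: [0.5639, -0.208, 0.0895]
eef_rot: [0.478, 0.878, -0.0, 0.0]
wrist_force: [-0.5, -0.3, 0.1]
finger_gap: 0.0004
gripper_force: 0.3
time_s: 45.5
tool_pos: [0.5803, -0.1999, 0.0896]
eef_rot: [0.411, 0.911, 0.0, 0.001]
wrist_force: [-0.1, 0.6, 0.1]
finger_gap: 0.0001
gripper_force: 0.0
time_s: 45.83
tool_pos: [0.5859, -0.1959, 0.089]
eef_rot: [0.381, 0.924, 0.0, 0.0]
wrist_force: [-0.2, -0.5, 0.2]
finger_gap: 0.0004
gripper_force: 0.0
```

```bash
H="python3 -m handwheel"
$H '[[0.16,0.12,0,0.33,0],[0,0,0,0,0],[0,0,0,0,0]]'
$H '[[0.11,0.12,0,0,0],[0,0,0,0,0],[0,0,0,0,0]]'
$H '[[0.11,0.12,0,0,0],[0,0,0,0,0],[0,0,0,0,0]]'
python3 - <<'E'
from h import *
for c in ('wrist','side','scene'):
    f=cam(c)
    for d in outline_of('latch_knob',c)[:1]:
        hsv=cv2.cvtColor(f['img'],cv2.COLOR_RGB2HSV); r=d['mask']&((hsv[:,:,0]<8)|(hsv[:,:,0]>172))&(hsv[:,:,1]>150)
        P=cloud(f,r); Q=P[(P[:,2]>.1)&(P[:,2]<.115)]; print(c,d['p'],d['location'],r.sum(),len(Q),Q.mean(0) if len(Q) else '')
E
```

```text
time_s: 46.08
tool_pos: [0.5889, -0.1936, 0.0887]
eef_rot: [0.366, 0.931, 0.0, 0.0]
wrist_force: [-0.7, 0.6, 0.2]
finger_gap: 0.0004
gripper_force: 0.0
time_s: 46.33
tool_pos: [0.5912, -0.191, 0.0885]
eef_rot: [0.365, 0.931, 0.0, -0.0]
wrist_force: [-0.3, 0.3, 0.1]
finger_gap: 0.0008
gripper_force: 0.0
time_s: 46.58
tool_pos: [0.5921, -0.19, 0.0884]
eef_rot: [0.365, 0.931, -0.001, -0.001]
wrist_force: [-5.4, -7.2, 1.8]
finger_gap: 0.0002
gripper_force: 4.5
wrist 0.68 [356.9, 145.3] 964 769 [ 0.60269825 -0.17607184  0.10444514]
side 0.52 [348.4, 283.7] 0 0 
scene 0.59 [374.5, 254.9] 0 0
```

```bash
H="python3 -m handwheel"
$H '[[0.08,0.09,0,0,0],[0,0,0,0,0]]'
$H '[[-0.4,-0.45,0,0,0],[-0.6,-0.6,0.2,0,0],[0,0,1,0,0],[0,0,1,0,0],[0,0,1,0,0]]'
$H '[[-1,0,1,0,0],[-1,0,1,0,0],[-1,0,1,0,0],[-1,0,0,0,0],[-1,0,0,0,0]]'
$H '[[-0.5,0,0,0,0],[0,0,0,0,0],[0,0,0,0,0],[0,0,0,0,0]]'
python3 - <<'E'
from h import *
a=cam('wrist'); b=cam('side'); im=b['img'][:,:,::-1]; cr=cv2.resize(im[170:420,220:460],(480,500),interpolation=cv2.INTER_CUBIC)
wr=cv2.resize(a['img'][:,:,::-1],(320,240)); o=np.zeros((500,800,3),np.uint8); o[:,:480]=cr; o[:240,480:]=wr; cv2.imwrite('pics/f.png',o)
hsv=cv2.cvtColor(a['img'],cv2.COLOR_RGB2HSV); r=((hsv[:,:,0]<8)|(hsv[:,:,0]>172))&(hsv[:,:,1]>150)
P=cloud(a,r);Q=P[(P[:,2]>.1)&(P[:,2]<.115)]; print(Q.mean(0) if len(Q) else '')
E
```

```text
time_s: 47.05
tool_pos: [0.5924, -0.1897, 0.0883]
eef_rot: [0.365, 0.931, -0.003, -0.002]
wrist_force: [-10.9, -14.7, 4.2]
finger_gap: 0.0006
gripper_force: 9.4
time_s: 47.47
tool_pos: [0.5745, -0.2081, 0.1529]
eef_rot: [0.366, 0.931, 0.0, -0.0]
wrist_force: [-0.0, -0.4, 0.4]
finger_gap: 0.0007
gripper_force: 0.0
time_s: 47.88
tool_pos: [0.4749, -0.2081, 0.214]
eef_rot: [0.365, 0.931, 0.0, 0.002]
wrist_force: [0.4, 0.2, -0.6]
finger_gap: 0.0005
gripper_force: 0.0
time_s: 48.22
tool_pos: [0.4661, -0.2082, 0.2125]
eef_rot: [0.365, 0.931, 0.0, 0.0]
wrist_force: [-0.6, 0.4, -0.2]
finger_gap: 0.0009
gripper_force: 0.0
[ 0.60249785 -0.17769943  0.10485561]
```

View pics/f.png

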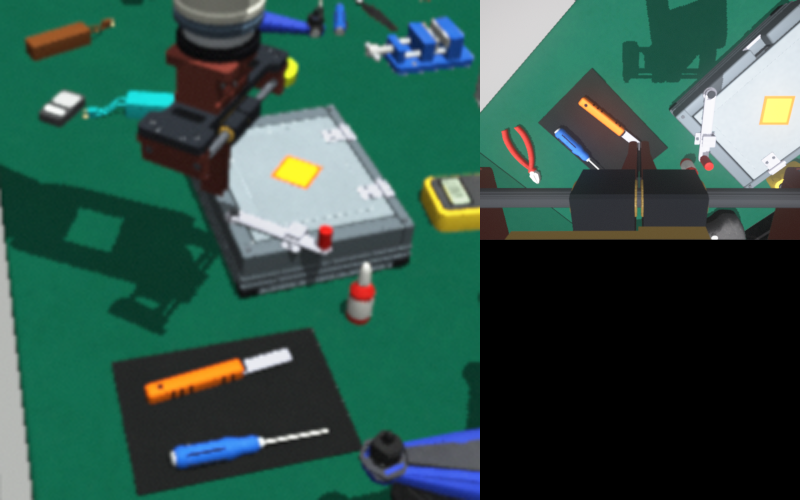

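The final picture shows the lid flush, the latch in its keeper with the red knob at (325,237), the pry tool on the mat at (215,375) and the bystanders where they were. Handing in.

```bash
python3 -c "
from rig import sign_off
print(sign_off())"
```

```text
the job is handed in; nothing more can be done
None
```

The job is handed in: both black packs (only two were on the bench) lie in bays of their own, the lid is shut and latched, and the pry tool is back on the mat.

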